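Mount the inspection torch and aim it at the fuse block

ROBOT

A 6-joint arm with a two-finger parallel gripper is mounted at the origin on the work surface. World frame = base frame: x ahead of the robot, y to its left, z up, the work surface at z = 0. Lengths are in mm, angles in rad, forces in N, time in s.
With the tool pointing down it reaches from about 300 to 875 mm from the base axis. Payload 6.4 kg.
Tool frame: the origin (TCP) lies at the very end of the fingers, on their centre line; the grasp point (between the pads) lies 19 mm behind it; z points along the fingers, y is the direction in which the jaws open and shut (so a half turn about z gives the same grasp; the last joint's range is limited). The gripper opens to 88 mm and grips with 3 to 60 N. Pads are 18 mm wide; open, the fingers measure 123 mm over their backs; the gripper's body (75 mm by 187 mm) begins 45 mm behind the grasp point.
Start: joints at [0.983, 0.181, 1.607, -0, 1.354, -0.206], TCP at [214.23, 533.617, 238.714] pointing down, gripper open.
Joint ranges: [-2.99, 2.99], [-0.89, 2.07], [0.3, 2.58], [-1.14, 4.28], [0, 2.63], [-3.12, 3.12]. Speed limits (rad/s): [2.57, 2.57, 3.01, 3.14, 3.14, 3.14].

INTERFACE

Orientations are given as a unit quaternion [x, y, z, w].
In Python, from bench import * gives the robot as it stands.
- The arm moves only by the tool move_arm, never from a script. Its argument "commands" is a list that holds one entry, the list of rows, each a list of 5 numbers: the shift along the tool's x, y, z normalised to -1 to 1, where 1 is 300 mm, then the turn about the tool's z normalised to -1 to 1, where 1 is 45 degrees, then the finger opening in mm, from 0 to 88.1. A call has 1 to 8 rows; each row is the pose to reach, as a shift and turn from the pose commanded when the call began, along the tool's axes at that moment; what a row does not reach only later rows make up. A row lasts 1/8 s, in which the tool goes at most 62.5 mm and 10.7 degrees, less where a joint would pass 70% of its speed; a pose out of reach is approached as far as the arm can. A call with a number of a shift or a turn outside -1 to 1 is refused whole. A call with a gripper value outside its range is refused whole. The fingers move at their own pace and stop on an object; "force" is the grip in N (left out, the last holds). Time passes only in rows, so rows that repeat a pose let the fingers close. It gives the time, the measured TCP pose, the force and the opening at its end, in the units of the state.
- get_state(): the state, without advancing time (a new reading comes with each control period).
- snapshot(name): name is "side" or "top"; returns the picture (480x640x3 uint8, red, green, blue); there is no depth.
- calibration(name): a dict with "K" (3x3 intrinsics, pixels), "extrinsics" (4x4, takes a point from world to camera coordinates). Camera axes: x right, y up, looking along -z (the intrinsics and any distortion apply to the point x, -y, -z); pixel columns grow to the right and rows downward; lengths in mm; the calibration is good to about 2 mm. A picture is of the moment at which its call begins. calibration takes no time and is no camera call.
- finish_job(): hands the job in, once; it reports no verdict.
The state is a dict: "t": time; "qpos": joint angles; "qvel": joint speeds; "tau": joint torques, N m; "eef_pos": TCP position; "tcp_rot": TCP orientation; "force": force on the tool from outside, world axes, zero at the start; "wrist_torque": the same for the moment, N m; "width": opening from 0.0 (shut) to 1.0 (fully open).
Only numpy, scipy, OpenCV 4.12 (cv2) and the standard library are available. Lean on these libraries where they do the work, as an engineer would, in place of code of your own. Each camera call takes 0.05 s, during which the arm holds its last target.

TASK

Light up the fuse block for inspection: lift the torch out of its charging dock, where only its tail is free, lay it down in the blue V-rest and let go of it to change your grip, then lay it in the yellow cradle of the tilt-and-swivel mount with its lens facing away from the red fin. Swivel and tilt the cradle (the fin is its handle) until the torch points straight at the middle blue fuse, and let go. Do not drop the torch on the bench, and leave the loose things lying about where they are.

Things in the scene. Friction and masses are not known exactly. Their poses are not given: they have to be found in the camera images.
- torch: Rod-shaped torch, 188 mm long, about 0.14 kg. Origin on its axis at the barrel's middle, x along the axis to the lens. Orange barrel 28 mm diameter, x = -55 to +55 mm; aluminium lens head 36 mm diameter, x = +55 to +93; black tail cap 36 mm diameter, x = -95 to -55. It may roll about its axis. It starts lying level in the dock; only its tail (x below -33 mm) sticks out.
- torch_lens (a point): Centre of the torch's lens face, 93 mm from its origin along its x.
- dock: Fixed grey charging dock, a channel open at top and ends, 64 mm wide over all; its side walls, 6 mm thick and 75 mm high, run from x = -33 to +95 mm, too close to the torch for fingers. Origin on the bench under the torch's barrel middle, x towards the lens. The torch's axis lies 45 mm above the bench on small Vs; lift it straight up.
- vrest_seat (a point): Where the torch's barrel middle rests in the blue V-rest, 55 mm above the bench; x is the torch's axis there (level, either way round will do), z up. Two 90 degree Vs carry the barrel, each 22 mm long, centred at x = -36.5 and +36.5 mm, with a 51 mm free gap between for fingers; they fit between head and tail cap with 7 mm of play each way.
- vrest: Fixed blue V-rest; origin on the bench under the seat, same axes as the seat. Base 100 x 60 mm, 10 mm high. Its Vs reach about 6 mm above the torch's axis and 28 mm out to each side.
- cradle (a point): Where the torch's barrel middle rests in the mount's yellow cradle; x along the torch's axis to where the lens must face, y left, z up from the cradle. Two Vs as in the V-rest (same sizes, places and 51 mm gap); a 30 mm wide bar lies 30 mm under the axis. From x = -100 to -56 mm guard plates, 50 mm apart, rise 12 mm above the axis beside the tail cap: it cannot be put in held by its tail.
- fin (a point): Grip point of the red fin behind the cradle, at x = -120, y = 0, z = +18 mm in the cradle's frame and with the same axes. The fin is 12 mm thick (y), 30 mm long (x), its top 22 mm above this point. Pinched across its thickness from above it both swivels and tilts the cradle; the free space beside it is over 40 mm.
- swivel (a joint): Swivel of the mount about the vertical, rad, positive anticlockwise seen from above, from -1.3 to 1.3; 0 is the mount's own front. Stiff (0.25 N m), stays where it is left.
- tilt (a joint): Tilt of the cradle, rad: 0 level, positive lens end down, from -0.4 to 0.8. Stiff (0.35 N m), stays where it is left.
- mount: Fixed steel foot of the tilt-and-swivel mount, 110 mm diameter, with a post; origin on the bench on the vertical swivel axis. The tilt pin crosses the swivel axis 105 mm above the bench; it runs along the cradle's y and lies 42 mm below the cradle point along the cradle's -z.
- fuse_mid (a point): Centre of the top of the middle one of the three blue fuses on the black fuse block (150 x 100 mm, fixed on the black amplifier panel at the back); 58 mm above the bench. The torch's axis, prolonged, must meet this point.
- phone: Black phone lying flat, 148 x 72 x 9 mm, loose; origin in the middle of its underside.
- screwdriver: Screwdriver lying on the bench, loose.
- tape_roll: Blue tape roll lying flat, 80 mm diameter, 19 mm high, loose.
- tin: Small aluminium tin, 60 mm diameter, 35 mm high, loose.
- spray: Red spray bottle, 56 mm diameter, 170 mm high, loose.
There are look-alikes about, which are no part of the job. Of the things like the torch, leave any that is pink; of the rest the larger one is meant. Leave any purple look-alike of the mount alone.

How it is judged:
By the outcome, as a careful person would: the job done as asked, in the order asked, and still so for the second after the job is handed in, with the robot touching nothing.
It also fails if it takes over 67 s, if anything falls off the work surface, if the arm or the gripper's body presses on something with over 40 N, if the wrist force passes 120 N, or if a joint passes its speed limit or range.

## Working session

There is one attempt and no reset: what is moved stays moved. The work goes in short steps, Python scripts to look and compute and a tool call to move; the robot and the scene stay as the last step left them, time stands still between calls to the robot, and variables do not carry over. Pictures are saved under pics/ and viewed, and the job is handed in when it is done.

Besides the shell and the picture viewer there is one more tool, called after "Emit:" as name(argument=value, ...) on one line, values as JSON. move_arm: Moves the arm, as the interface text tells. Its arguments: {"type":"object","properties":{"commands":{"type":"array","items":{"type":"array","items":{"type":"array","items":{"type":"number"}}}},"force":{"type":"number"}},"required":["commands"]}

```bash
ls; mkdir -p pics; python3 - <<'E'
from bench import *
import cv2
for n in("side","top"):
    im=snapshot(n); cv2.imwrite(f"pics/{n}0.png",im[:,:,::-1]); 
    c=calibration(n); print(n,c)
print(get_state())
E
```

```text
pics
side {'K': array([[454.40229325,   0.        , 315.68815055],
       [  0.        , 454.40229325, 236.96754061],
       [  0.        ,   0.        ,   1.        ]]), 'extrinsics': array([[-9.89565004e-01, -1.44086433e-01,  4.49657690e-04,
         5.12920295e+02],
       [ 1.01727302e-01, -6.96431647e-01,  7.10376321e-01,
        -1.57603406e+02],
       [-1.02042434e-01,  7.03009289e-01,  7.03821910e-01,
        -9.81102440e+02],
       [ 0.00000000e+00,  0.00000000e+00,  0.00000000e+00,
         1.00000000e+00]])}
top {'K': array([[487.72562007,   0.        , 325.70029748],
       [  0.        , 487.72562007, 236.67651581],
       [  0.        ,   0.        ,   1.        ]]), 'extrinsics': array([[ 6.29457697e-02, -9.98005176e-01,  4.84754582e-03,
        -7.50543017e+01],
       [ 9.76263197e-01,  6.25816126e-02,  2.07349253e-01,
        -5.27900049e+02],
       [-2.07238995e-01, -8.31927773e-03,  9.78254971e-01,
        -1.01739936e+03],
       [ 0.00000000e+00,  0.00000000e+00,  0.00000000e+00,
         1.00000000e+00]])}
{'t': 0.1, 'qpos': array([ 9.82667131e-01,  1.81450906e-01,  1.60786434e+00,  1.52684335e-05,
        1.35379687e+00, -2.06307746e-01]), 'qvel': array([ 0.00092828, -0.00070071, -0.00096541, -0.00116034,  0.00145064,
       -0.00079422]), 'tau': array([ 1.45224178e-03, -4.34816015e+01, -3.42694867e+01,  7.04396353e-02,
        3.39316763e-02,  8.80976444e-06]), 'eef_pos': array([213.9742641 , 533.20840293, 237.93024308]), 'tcp_rot': array([ 1.89754717e-01,  9.81831233e-01, -6.97697414e-04, -3.00780136e-04]), 'force': array([ 0.26195549,  0.78946029, -0.51675889]), 'wrist_torque': array([-0.01624449, -0.01617698,  0.01780015]), 'width': 1.002444062034062}
```

View pics/side0.png

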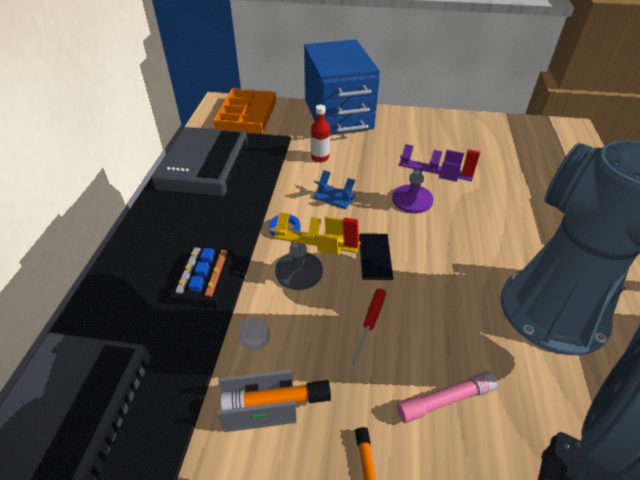

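View pics/top0.png

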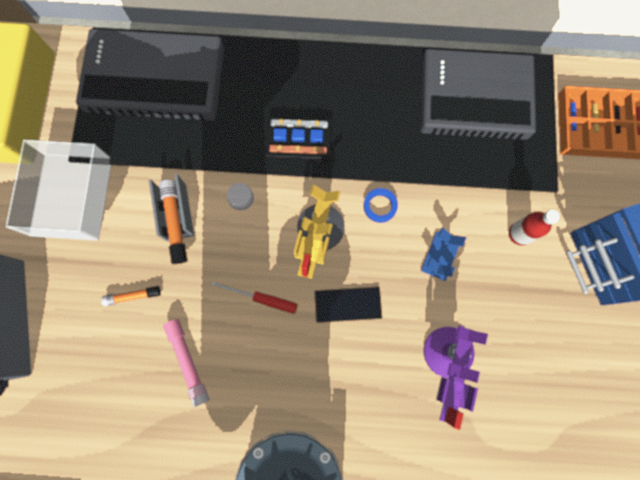

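```bash
cat > h.py <<'E'
import numpy as np,cv2
from bench import *
def cam(n):
    c=calibration(n); return np.array(c["K"]),np.array(c["extrinsics"])
def ray(n,uv):
    K,E=cam(n); d=np.linalg.inv(K)@[uv[0],uv[1],1.]; d=np.array([d[0],-d[1],-d[2]])
    R=E[:3,:3]; return -R.T@E[:3,3], R.T@d
def onz(n,uv,z):
    o,d=ray(n,uv); return o+d*(z-o[2])/d[2]
def tri(a,b): # side uv, top uv
    o1,d1=ray("side",a);o2,d2=ray("top",b); d1=d1/np.linalg.norm(d1);d2=d2/np.linalg.norm(d2)
    s=np.linalg.lstsq(np.c_[d1,-d2],o2-o1,rcond=None)[0]
    p,q=o1+d1*s[0],o2+d2*s[1]; return (p+q)/2,np.linalg.norm(p-q)
def proj(n,P):
    K,E=cam(n); p=E[:3,:3]@np.asarray(P,float)+E[:3,3]; p=K@[p[0],-p[1],-p[2]]; return p[:2]/p[2]
def crop(n,f,x0,y0,x1,y1,s):
    im=cv2.imread(f)[y0:y1,x0:x1]; cv2.imwrite(n,cv2.resize(im,None,fx=s,fy=s,interpolation=cv2.INTER_CUBIC))
E
python3 - <<'E'
from h import *
crop("pics/c_td.png","pics/top0.png",140,160,220,280,5)
crop("pics/c_tm.png","pics/top0.png",280,170,400,290,5)
crop("pics/c_tv.png","pics/top0.png",410,190,490,300,5)
crop("pics/c_sm.png","pics/side0.png",260,170,380,290,5)
crop("pics/c_sd.png","pics/side0.png",210,360,340,440,5)
crop("pics/c_tf.png","pics/top0.png",260,100,340,165,6)
# stitch
E
python3 - <<'E'
import cv2,numpy as np
import sys
sys.path.insert(0,'.')
def put(names,out):
    ims=[cv2.imread('pics/'+n) for n in names]
    H=max(i.shape[0] for i in ims)
    ims=[cv2.copyMakeBorder(i,0,H-i.shape[0],0,0,cv2.BORDER_CONSTANT) for i in ims]
    cv2.imwrite('pics/'+out,np.hstack(ims))
put(["c_td.png","c_tv.png"],"m1.png")
E
```

```text
(no output)
```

View pics/m1.png

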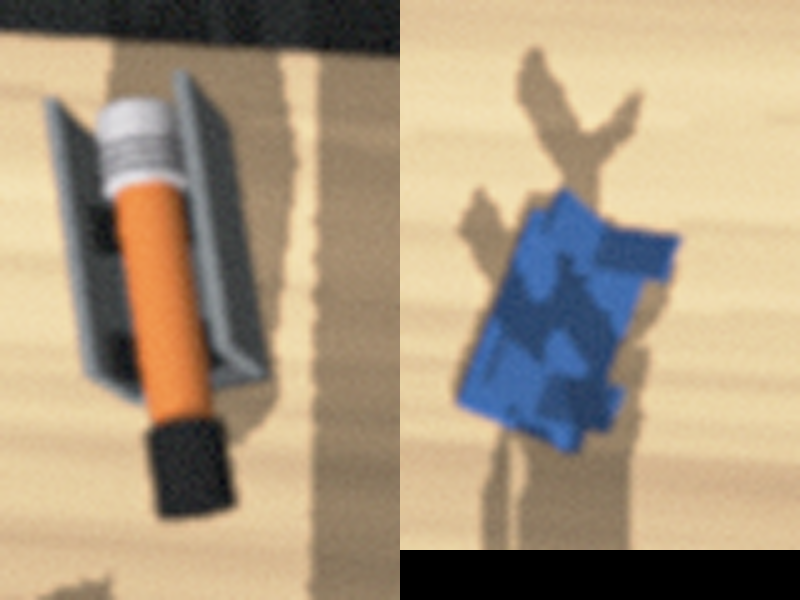

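View pics/c_tm.png

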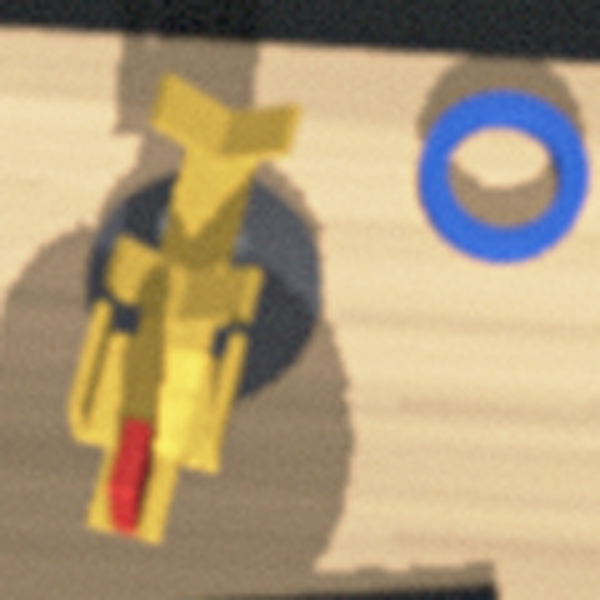

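View pics/c_sm.png

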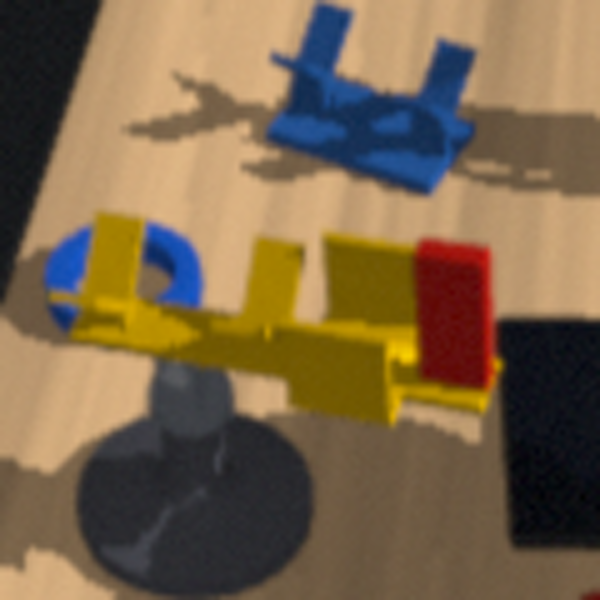

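View pics/c_sd.png

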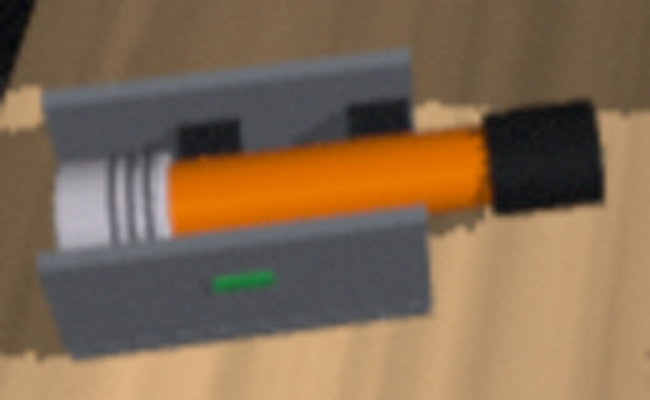

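View pics/c_tf.png

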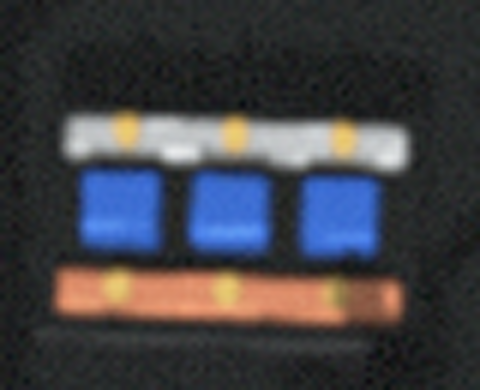

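```bash
cat > m1.py <<'E'
from h import *
np.set_printoptions(precision=1,suppress=True)
S=lambda x,y,ox=260,oy=170:((x+.5)/5-.5+ox,(y+.5)/5-.5+oy)
for n in("side","top"): print(n,ray(n,(0,0))[0])
# torch
for n,f in(("side","pics/side0.png"),("top","pics/top0.png")):
    im=cv2.cvtColor(cv2.imread(f),cv2.COLOR_BGR2HSV)
    m=cv2.inRange(im,(5,150,120),(20,255,255))
    N,L,st,ce=cv2.connectedComponentsWithStats(m)
    for i in range(1,N):
        if st[i,4]>150:
            pts=np.argwhere(L==i)[:,::-1].astype(np.float32); 
            r=cv2.minAreaRect(pts); b=cv2.boxPoints(r)
            d=[(b[0]+b[1])/2,(b[2]+b[3])/2] if np.linalg.norm(b[0]-b[1])<np.linalg.norm(b[1]-b[2]) else [(b[1]+b[2])/2,(b[3]+b[0])/2]
            print(n,st[i],r, [onz(n,p,45) for p in d])
def T(name,a,b): p,e=tri(a,b); print(name,p,round(e,1)); return p
tv=lambda x,y:S(x-400,y,410,190)
print("vrest")
a=T("A+",S(318,3),tv(680,240));b=T("A-",S(352,10),tv(668,282));c=T("B+",S(438,40),tv(622,390));d=T("B-",S(474,50),tv(605,430))
tm=lambda x,y:S(x,y,280,170)
print("cradle")
T("Fr+",S(97,212),tm(300,107));T("Fr-",S(147,218),tm(290,152));T("Rr+",S(255,238),tm(262,268));T("Rr-",S(303,245),tm(250,320))
T("Fl+",S(50,297),tm(165,72));T("fin",S(455,244),tm(137,450))
for z in(55,58): print("fuse",onz("top",((231+.5)/6-.5+260,(210+.5)/6-.5+100),z))
E
python3 m1.py
```

```text
side [423.5 653.9 802.2]
top [ 309.2  -50.3 1105.1]
side [ 213   89   62   45 1842] ((243.037841796875, 109.84445190429688), (57.80149841308594, 42.03937530517578), 6.072456359863281) [array([ 956.1, -663.2,   45. ]), array([ 758.3, -651.8,   45. ])]
side [205 255  20  41 258] ((214.93846130371094, 275.0077209472656), (7.100162506103516, 42.43456268310547), 19.440034866333008) [array([735.9, -14. ,  45. ]), array([732.1, 101.3,  45. ])]
side [244 385  64  22 931] ((275.2817077636719, 396.7972412109375), (16.86198616027832, 63.88734436035156), 82.69424438476562) [array([492.4, 285. ,  45. ]), array([598.9, 315.5,  45. ])]
side [361 443  15  37 323] ((367.85601806640625, 461.2080078125), (37.565948486328125, 8.586502075195312), 79.69515228271484) [array([386.3, 356.2,  45. ]), array([372.3, 410.2,  45. ])]
top [ 561   86   79   73 3710] ((601.0939331054688, 121.71546936035156), (79.52151489257812, 68.58927917480469), 3.012787342071533) [array([ 849.5, -575.6,   45. ]), array([ 851. , -761.5,   45. ])]
top [163 197  19  48 574] ((171.8150177001953, 220.2976531982422), (46.909645080566406, 13.076918601989746), 81.25383758544922) [array([602.2, 319.1,  45. ]), array([497.2, 289.5,  45. ])]
vrest
A+ [ 548.4 -348.1   58.7] 0.2
A- [ 529.  -342.5   60.2] 0.1
B+ [ 480.2 -322.9   60. ] 0.1
B- [ 461.2 -315.2   61.6] 1.6
cradle
Fr+ [608.7 -64.6 147.8] 1.1
Fr- [587.2 -61.5 150.4] 3.7
Rr+ [538.2 -53.  152.5] 2.4
Rr- [516.7 -49.6 154.2] 1.5
Fl+ [618.3  -8.4 149.3] 3.7
fin [452.7 -10.1 199.4] 4.5
fuse [767.4  37.2  55. ]
fuse [766.1  36.9  58. ]
```

```bash
cat > m2.py <<'E'
from h import *
np.set_printoptions(precision=1,suppress=True)
for n in("side","top"):
    I=cv2.imread(f"pics/{n}0.png"); im=cv2.cvtColor(I,cv2.COLOR_BGR2HSV)
    m=cv2.inRange(im,(130,80,50),(160,255,255)); ys,xs=np.nonzero(m); print(n,"purple",xs.min(),xs.max(),ys.min(),ys.max())
# vrest check overlays
c=np.array([514.8,-306.1,0]);y=-.368
def F(c,yaw,l): 
    co,s=np.cos(yaw),np.sin(yaw); return c+np.array([co*l[0]-s*l[1],s*l[0]+co*l[1],l[2]])
for n,(ox,oy,w,h) in(("side",(300,160,80,60)),("top",(410,190,80,110))):
    I=cv2.imread(f"pics/{n}0.png"); s=5 
    I=cv2.resize(I,None,fx=s,fy=s,interpolation=cv2.INTER_CUBIC)
    def P(l): return tuple(int(v) for v in (proj(n,F(c,y,l))+.5)*s)
    b=[P((sx*50,sy*30,10)) for sx,sy in((1,1),(1,-1),(-1,-1),(-1,1))]
    for i in range(4): cv2.line(I,b[i],b[(i+1)%4],(0,255,255),1)
    for sx in(1,-1):
        for sy in(1,-1): cv2.line(I,P((sx*25.5,sy*28,61)),P((sx*47.5,sy*28,61)),(0,0,255),1)
    cv2.imwrite(f"pics/ov_{n}.png",I[oy*s:(oy+h)*s,ox*s:(ox+w)*s])
a=cv2.imread("pics/ov_side.png");b=cv2.imread("pics/ov_top.png")
H=max(a.shape[0],b.shape[0]);o=np.hstack([cv2.copyMakeBorder(i,0,H-i.shape[0],0,0,cv2.BORDER_CONSTANT) for i in(a,b)]);cv2.imwrite("pics/ov.png",o)
crop("pics/pur_t.png","pics/top0.png",410,310,500,440,4);crop("pics/pur_s.png","pics/side0.png",380,130,490,220,4)
a=cv2.imread("pics/pur_s.png");b=cv2.imread("pics/pur_t.png")
H=max(a.shape[0],b.shape[0]);o=np.hstack([cv2.copyMakeBorder(i,0,H-i.shape[0],0,0,cv2.BORDER_CONSTANT) for i in(a,b)]);cv2.imwrite("pics/pur.png",o)
E
python3 m2.py
```

```text
side purple 316 472 117 212
top purple 424 576 102 420
```

View pics/ov.png

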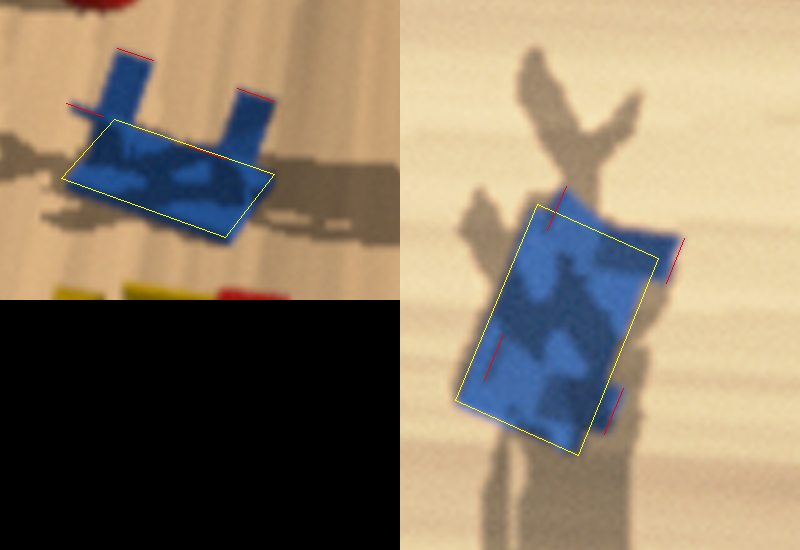

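View pics/pur.png

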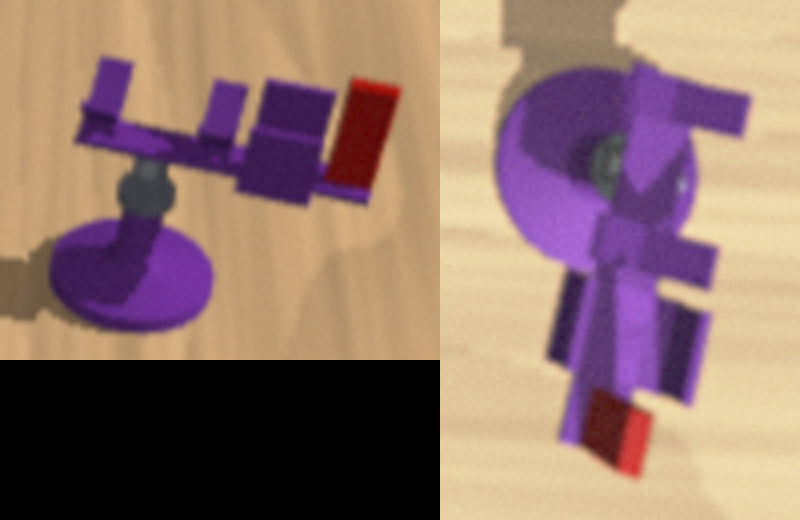

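```bash
python3 - <<'E'
from h import *
np.set_printoptions(precision=1,suppress=True)
print(tri((405,144.3),(487.5,333.7)), onz("top",(458.7,325.5),155), onz("top",(448.7,351),10))
R=cv2.Rodrigues
from scipy.spatial.transform import Rotation as Ro
print(Ro.from_quat(get_state()["tcp_rot"]).as_matrix())
# foot ellipse of yellow mount: side dark disc
for n in("side","top"):
    c=np.array([565,-29,0.])
    I=cv2.imread(f"pics/{n}0.png");s=5;I=cv2.resize(I,None,fx=s,fy=s,interpolation=cv2.INTER_CUBIC)
    for z in(0,10):
        pts=np.array([(proj(n,c+[55*np.cos(t),55*np.sin(t),z])+.5)*s for t in np.linspace(0,6.28,60)]).astype(np.int32)
        cv2.polylines(I,[pts],True,(0,255,0),1)
    ox,oy=(260,170) if n=="side" else (280,170)
    cv2.imwrite(f"pics/f_{n}.png",cv2.resize(I[oy*s:(oy+120)*s,ox*s:(ox+120)*s],(400,400)))
cv2.imwrite("pics/f.png",np.hstack([cv2.imread("pics/f_side.png"),cv2.imread("pics/f_top.png")]))
E
```

```text
(array([ 340.5, -364.6,  150.6]), np.float64(1.1875911885843426)) [ 352.9 -308.   155. ] [ 303.1 -325.8   10. ]
[[-0.9  0.4 -0. ]
 [ 0.4  0.9 -0. ]
 [ 0.  -0.  -1. ]]
```

View pics/f.png

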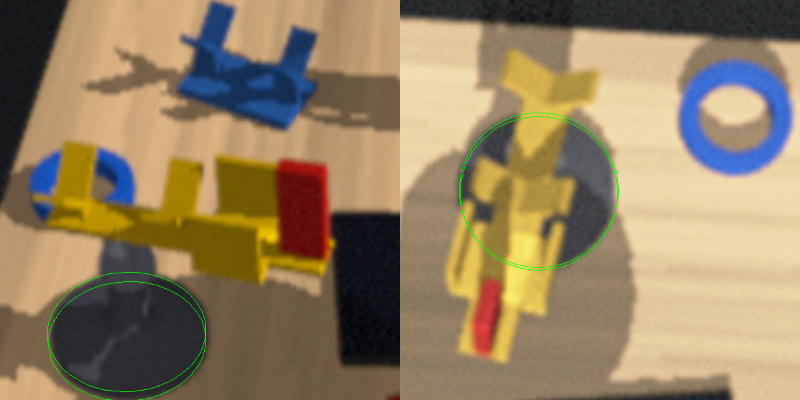

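```bash
cat >> h.py <<'E'
from scipy.spatial.transform import Rotation as Ro
def tgt(x,y,z,yaw,n=1):
    """yaw: wanted direction of line of tool x (mod pi)"""
    s=get_state(); R=Ro.from_quat(s["tcp_rot"]).as_matrix(); p=s["eef_pos"]
    y0=np.arctan2(R[1,0],R[0,0]); d=(yaw-y0+np.pi/2)%np.pi-np.pi/2
    v=R.T@(np.array([x,y,z])-p)/300
    print("row",np.round(v,4),"turn",round(float(-d/np.radians(45)),4),"| mm",np.round(v*300,1),"deg",round(float(np.degrees(-d)),1),"q",np.round(s["qpos"],2),"t",s["t"],"F",np.round(s["force"],1),"w",round(s["width"]*88.1,1),"pos",np.round(p,1),"yaw",round(float(y0),3))
E
python3 -c "
from h import *
tgt(480.4,283.2,120,.275)"
```

```text
row [-1.1348 -0.4419  0.3934] turn -0.8363 | mm [-340.4 -132.6  118. ] deg -37.6 q [ 0.98  0.18  1.61  0.    1.35 -0.21] t 0.1 F [ 0.3  0.8 -0.5] w 88.3 pos [214.  533.2 237.9] yaw 2.76
```

Emit:
move_arm(commands=[[[-0.2, -0.07, 0, -0.2, 88], [-0.4, -0.15, 0, -0.4, 88], [-0.6, -0.23, 0.1, -0.6, 88], [-0.8, -0.31, 0.2, -0.83, 88], [-0.97, -0.38, 0.3, -0.836, 88], [-0.97, -0.38, 0.3, -0.836, 88], [-0.97, -0.38, 0.3, -0.836, 88]]], force=60)

```text
t: 0.98
eef_pos: [441.8, 318.6, 147.8]
tcp_rot: [-0.136, 0.991, -0.0, -0.001]
force: [0.2, 0.8, 0.5]
width: 0.994
```

```bash
python3 -c "
from h import *
tgt(480.4,283.2,120,.275)
tgt(480.4,283.2,27,.275)"
```

```text
row [-0.0925 -0.1483  0.0926] turn -0.0037 | mm [-27.8 -44.5  27.8] deg -0.2 q [ 0.41  0.22  1.76  0.    1.17 -1.44] t 0.975 F [0.2 0.8 0.5] w 87.6 pos [441.8 318.6 147.8] yaw -2.869
row [-0.0932 -0.1483  0.4026] turn -0.0037 | mm [-28.  -44.5 120.8] deg -0.2 q [ 0.41  0.22  1.76  0.    1.17 -1.44] t 0.975 F [0.2 0.8 0.5] w 87.6 pos [441.8 318.6 147.8] yaw -2.869
```

Emit:
move_arm(commands=[[[-0.093, -0.148, 0.05, 0, 88], [-0.093, -0.148, 0.15, 0, 88], [-0.093, -0.148, 0.28, 0, 88], [-0.093, -0.148, 0.403, 0, 88], [-0.093, -0.148, 0.403, 0, 88], [-0.093, -0.148, 0.403, 0, 88]]])

```text
t: 1.72
eef_pos: [481.3, 285.7, 29.7]
tcp_rot: [-0.138, 0.99, 0.0, 0.001]
force: [0.1, 0.0, 0.5]
width: 0.995
```

```bash
python3 -c "
from h import *
tgt(480.4,283.2,27,.275)
cv2.imwrite('pics/s1.png',snapshot('side')[:,:,::-1]);crop('pics/s1c.png','pics/s1.png',180,290,400,440,3)
cv2.imwrite('pics/t1.png',snapshot('top')[:,:,::-1]);crop('pics/t1c.png','pics/t1.png',120,150,280,300,4)"
```

```text
row [ 0.0051 -0.0073  0.0088] turn 0.0016 | mm [ 1.5 -2.2  2.6] deg 0.1 q [ 0.32  0.42  1.77  0.    0.94 -1.52] t 1.725 F [0.1 0.  0.5] w 87.7 pos [481.3 285.7  29.7] yaw -2.865
```

View pics/s1c.png

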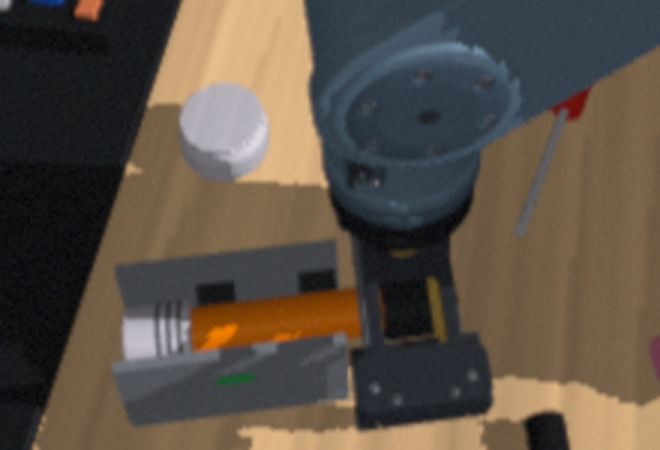

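View pics/t1c.png

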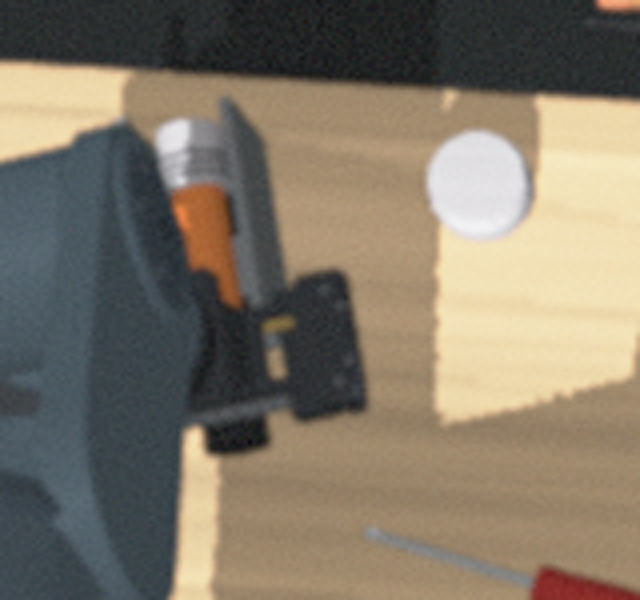

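The side picture shows the open fingers on both sides of the black tail cap (around pixel 315,392 of the full picture), just behind the dock walls. Now I'll close them.

Emit:
move_arm(commands=[[[0, -0.005, 0.006, 0, 60], [0, -0.005, 0.006, 0, 40], [0, -0.005, 0.006, 0, 30], [0, -0.005, 0.006, 0, 25], [0, -0.005, 0.006, 0, 25], [0, -0.005, 0.006, 0, 25]]], force=60)

```text
t: 2.58
eef_pos: [481.2, 282.5, 26.0]
tcp_rot: [-0.137, 0.991, -0.0, -0.0]
force: [-0.3, -1.5, 0.4]
width: 0.384
```

```bash
python3 -c "
from h import *
tgt(480.4,283.2,250,.275)"
```

```text
row [ 0.002   0.0025 -0.7468] turn -0.0003 | mm [   0.6    0.8 -224. ] deg -0.0 q [ 0.32  0.43  1.78 -0.    0.94 -1.53] t 2.575 F [-0.3 -1.5  0.4] w 33.8 pos [481.2 282.5  26. ] yaw -2.867
```

Emit:
move_arm(commands=[[[0, 0, -0.03, 0, 20], [0, 0, -0.08, 0, 20], [0, 0, -0.16, 0, 20], [0, 0, -0.26, 0, 20], [0, 0, -0.38, 0, 20], [0, 0, -0.5, 0, 20], [0, 0, -0.62, 0, 20], [0, 0, -0.75, 0, 20]]], force=60)

```text
t: 3.58
eef_pos: [480.6, 282.8, 253.2]
tcp_rot: [-0.137, 0.991, 0.0, 0.0]
force: [0.4, 0.5, -1.7]
width: 0.385
```

```bash
python3 -c "
from h import *
tgt(453,-282,250,-.368)
cv2.imwrite('pics/s2.png',snapshot('side')[:,:,::-1])
cv2.imwrite('pics/t2.png',snapshot('top')[:,:,::-1])"
```

```text
row [ 0.5998 -1.7869  0.0101] turn 0.8186 | mm [ 179.9 -536.1    3. ] deg 36.8 q [ 0.32  0.13  1.64  0.    1.38 -1.53] t 3.575 F [ 0.4  0.5 -1.7] w 33.9 pos [480.6 282.8 253.2] yaw -2.867
```

View pics/s2.png

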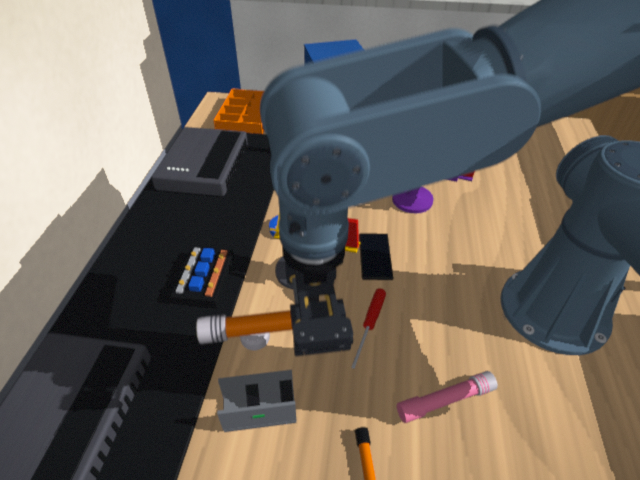

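View pics/t2.png

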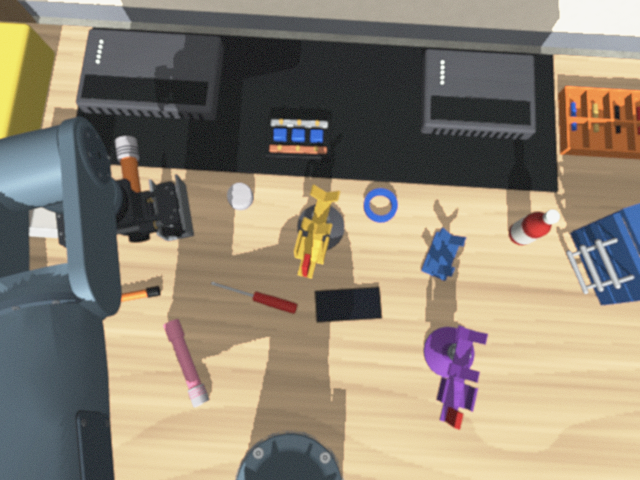

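```bash
python3 -c "
from h import *
crop('pics/a.png','pics/s2.png',185,300,300,360,5);crop('pics/b.png','pics/t2.png',100,120,160,220,5)
a=cv2.imread('pics/a.png');b=cv2.imread('pics/b.png')
H=500;o=np.hstack([cv2.copyMakeBorder(i,0,H-i.shape[0],0,0,cv2.BORDER_CONSTANT) for i in(a,b)]);cv2.imwrite('pics/ab.png',o[:,-800:])"
```

```text
(no output)
```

View pics/ab.png

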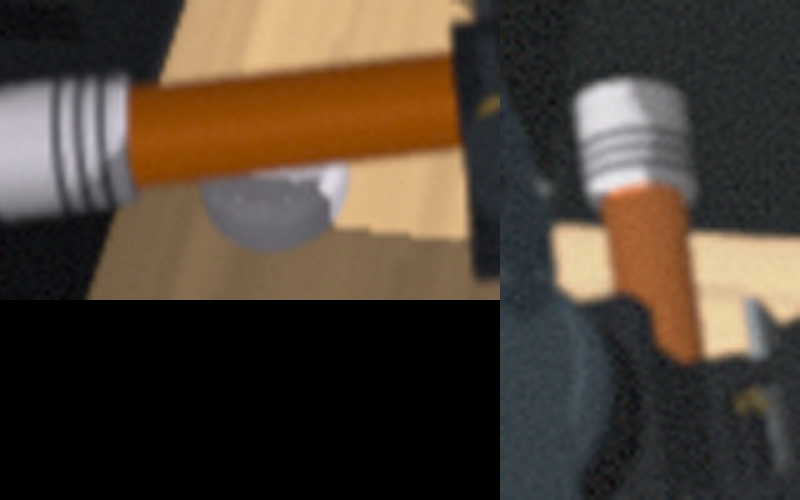

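```bash
python3 -c "
from h import *
p,e=tri((226.3,326.7),(129,157.4));print(p,e)
R=Ro.from_quat(get_state()['tcp_rot']).as_matrix();g=get_state()['eef_pos']-19*R[:,2];print(g,R.T@(p-g))
ax=-R[:,0]
for dz in(0,-5,5,-10): print(dz,proj('side',g+ax*125+[0,0,dz]),proj('side',g+ax*30+[0,0,0]),proj('top',g+ax*125+[0,0,dz]))
"
```

```text
[601.68659985 317.76542418 276.05465765] 10.994110440801721
[483.30312424 283.75721594 276.26558889] [-123.1618104     0.56242264    1.44988262]
0 [221.00055616 324.58823002] [289.97765745 317.53981454] [128.74370665 159.19215603]
-5 [221.52992597 326.66883248] [289.97765745 317.53981454] [129.82681461 160.19911165]
5 [220.4651817  322.48402727] [289.97765745 317.53981454] [127.64840239 158.17386163]
-10 [222.0533916  328.72622949] [289.97765745 317.53981454] [130.89792885 161.19491681]
```

Emit:
move_arm(commands=[[[0.03, -0.09, 0, 0.04, 20], [0.08, -0.23, 0, 0.1, 20], [0.13, -0.38, 0, 0.17, 20], [0.18, -0.53, 0, 0.24, 20], [0.23, -0.68, 0, 0.31, 20], [0.28, -0.83, 0, 0.37, 20], [0.31, -0.93, 0, 0.42, 20], [0.33, -1.0, 0, 0.46, 20]]], force=60)

```text
t: 4.68
eef_pos: [466.5, -34.1, 250.4]
tcp_rot: [0.044, 0.999, 0.0, -0.0]
force: [-0.1, -0.4, -1.7]
width: 0.385
```

```bash
python3 -c "
from h import *
tgt(454.4,-282.6,250,-.368)"
```

```text
row [-0.0335 -0.8286  0.0011] turn 0.3552 | mm [ -10.1 -248.6    0.3] deg 16.0 q [-0.33 -0.08  1.85 -0.    1.37 -1.81] t 4.675 F [-0.1 -0.4 -1.7] w 33.9 pos [466.5 -34.1 250.4] yaw 3.053
```

Emit:
move_arm(commands=[[[0, -0.1, 0, 0.04, 20], [-0.01, -0.24, 0, 0.1, 20], [-0.017, -0.4, 0, 0.17, 20], [-0.025, -0.55, 0, 0.24, 20], [-0.03, -0.7, 0, 0.3, 20], [-0.0335, -0.8, 0, 0.35, 20], [-0.0335, -0.829, 0, 0.355, 20], [-0.0335, -0.829, 0, 0.355, 20]]], force=60)

```text
t: 5.68
eef_pos: [455.4, -281.0, 250.4]
tcp_rot: [0.182, 0.983, 0.0, -0.0]
force: [-0.0, -0.3, -1.6]
width: 0.385
```

```bash
python3 -c "
from h import *
tgt(454.4,-282.6,60,-.368)
cv2.imwrite('pics/s3.png',snapshot('side')[:,:,::-1]);crop('pics/s3c.png','pics/s3.png',220,60,420,220,4)
cv2.imwrite('pics/t3.png',snapshot('top')[:,:,::-1]);crop('pics/t3c.png','pics/t3.png',360,170,520,290,5)"
```

```text
row [ 6.000e-04 -6.500e-03  6.348e-01] turn 0.0033 | mm [  0.2  -2.  190.4] deg 0.1 q [-0.78  0.08  1.69  0.    1.37 -1.98] t 5.675 F [-0.  -0.3 -1.6] w 33.9 pos [ 455.4 -281.   250.4] yaw 2.776
```

View pics/s3c.png

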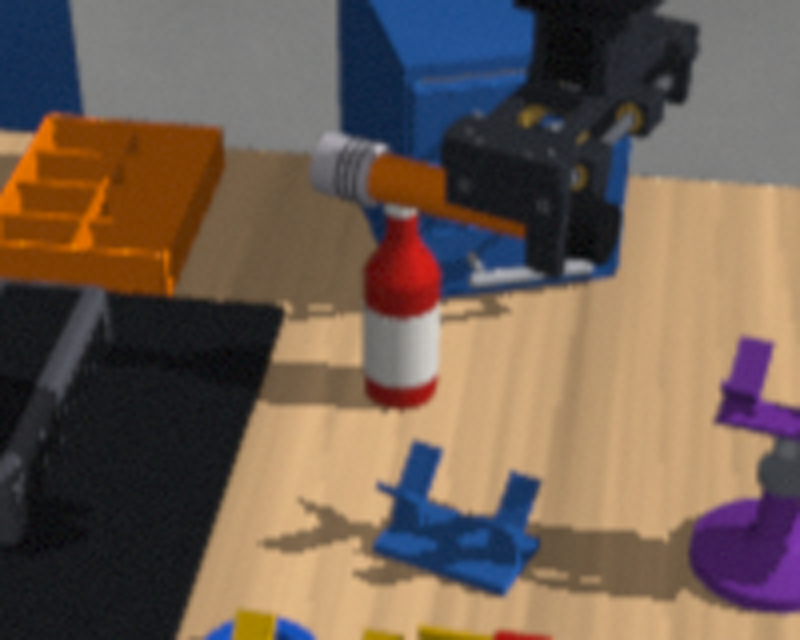

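View pics/t3c.png

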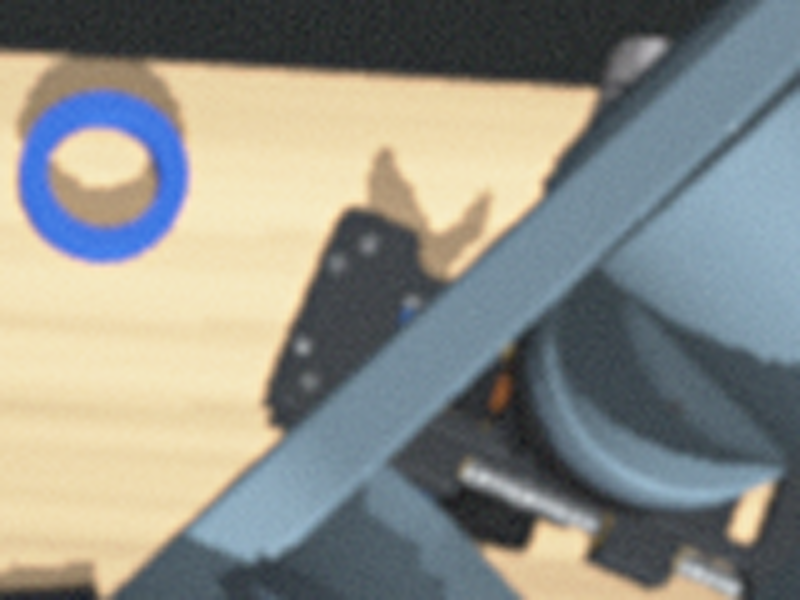

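Emit:
move_arm(commands=[[[0, -0.004, 0.08, 0, 20], [0, -0.005, 0.2, 0, 20], [0, -0.005, 0.34, 0, 20], [0, -0.005, 0.47, 0, 20], [0, -0.005, 0.57, 0, 20], [0, -0.005, 0.63, 0, 20], [0, -0.005, 0.65, 0, 20], [0, -0.005, 0.65, 0, 20]]], force=60)

```text
t: 6.78
eef_pos: [455.7, -282.9, 56.6]
tcp_rot: [0.181, 0.983, -0.0, 0.0]
force: [0.4, -0.3, -1.1]
width: 0.382
```

```bash
python3 -c "
from h import *
print(onz('top',(515,237),0))
tgt(454.4,-282.6,36,-.368)
cv2.imwrite('pics/s4.png',snapshot('side')[:,:,::-1]);crop('pics/s4c.png','pics/s4.png',260,120,420,240,5)
"
```

```text
[ 570.69277956 -479.3244425     0.        ]
row [ 0.0044 -0.0006  0.0685] turn 0.0041 | mm [ 1.3 -0.2 20.6] deg 0.2 q [-0.78  0.34  1.83  0.    0.98 -1.98] t 6.775 F [ 0.4 -0.3 -1.1] w 33.6 pos [ 455.7 -282.9   56.6] yaw 2.777
```

View pics/s4c.png

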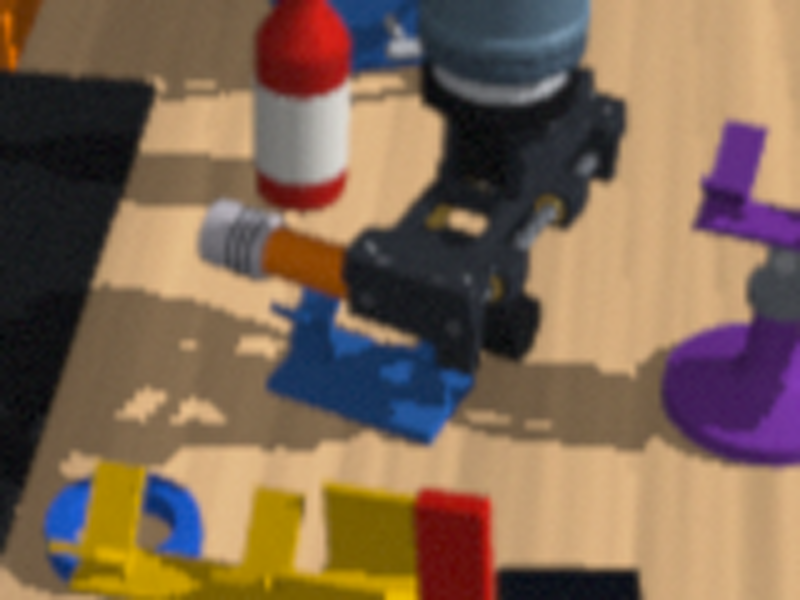

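Emit:
move_arm(commands=[[[0.003, 0, 0.02, 0, 20], [0.003, 0, 0.035, 0, 20], [0.003, 0, 0.05, 0, 20], [0.003, 0, 0.06, 0, 20], [0.003, 0, 0.066, 0, 20], [0.003, 0, 0.066, 0, 20]]], force=60)

```text
t: 7.58
eef_pos: [454.4, -283.7, 37.0]
tcp_rot: [0.182, 0.983, -0.001, 0.0]
force: [-5.4, -2.1, 6.3]
width: 0.384
```

```bash
python3 -c "
from h import *
tgt(454.4,-282.6,36,-.368)
cv2.imwrite('pics/s5.png',snapshot('side')[:,:,::-1]);crop('pics/s5c.png','pics/s5.png',280,140,400,230,6)
"
```

```text
row [0.0012 0.0035 0.0035] turn 0.0035 | mm [0.4 1.1 1. ] deg 0.2 q [-0.78  0.37  1.83 -0.    0.94 -1.98] t 7.575 F [-5.4 -2.1  6.3] w 33.9 pos [ 454.4 -283.7   37. ] yaw 2.776
```

View pics/s5c.png

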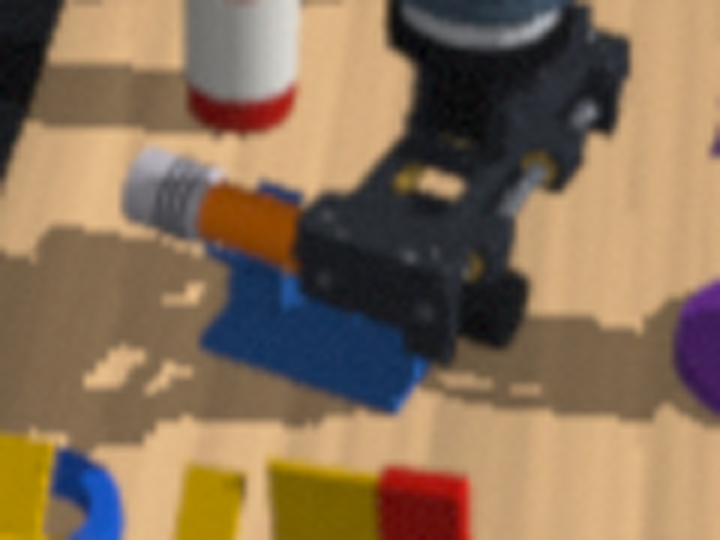

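Emit:
move_arm(commands=[[[0, 0, 0, 0, 40], [0, 0, 0, 0, 50], [0, 0, 0, 0, 70], [0, 0, 0, 0, 88], [0, 0, 0, 0, 88], [0, 0, 0, 0, 88]]], force=60)

```text
t: 8.38
eef_pos: [454.4, -282.5, 36.2]
tcp_rot: [0.182, 0.983, 0.0, 0.0]
force: [-0.8, 0.6, 1.0]
width: 0.988
```

Emit:
move_arm(commands=[[[0, 0, -0.05, 0, 88], [0, 0, -0.15, 0, 88], [0, 0, -0.3, 0, 88], [0, 0, -0.45, 0, 88], [0, 0, -0.5, 0, 88], [0, 0, -0.5, 0, 88]]])

```text
t: 9.12
eef_pos: [454.8, -282.9, 187.3]
tcp_rot: [0.182, 0.983, -0.001, 0.001]
force: [0.6, 0.7, -0.2]
width: 1.002
```

```bash
python3 -c "
from h import *
tgt(515,-306,100,-.368)
cv2.imwrite('pics/s6.png',snapshot('side')[:,:,::-1]);crop('pics/s6c.png','pics/s6.png',280,140,400,230,6)
cv2.imwrite('pics/t6.png',snapshot('top')[:,:,::-1]);crop('pics/t6c.png','pics/t6.png',380,170,520,290,5)
"
```

```text
row [-2.144e-01  1.000e-04  2.914e-01] turn 0.0034 | mm [-64.3   0.   87.4] deg 0.2 q [-0.78  0.14  1.76 -0.    1.24 -1.98] t 9.125 F [ 0.6  0.7 -0.2] w 88.3 pos [ 454.8 -282.9  187.3] yaw 2.776
```

View pics/s6c.png

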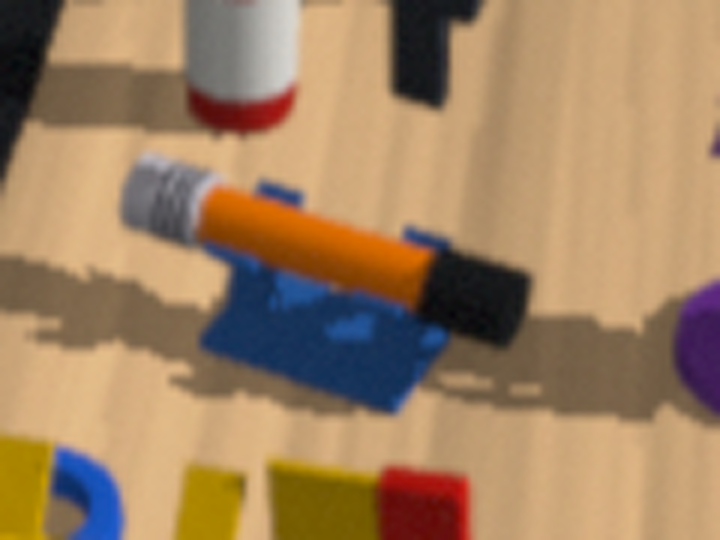

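View pics/t6c.png

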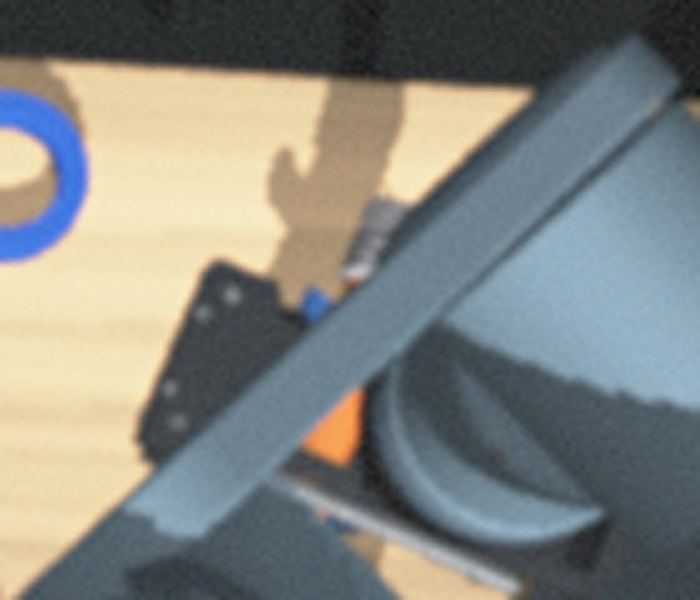

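```bash
python3 -c "
from h import *
f=lambda x,y:((x+.5)/6-.5+280,(y+.5)/6-.5+140)
a=onz('side',f(205,213),55);b=onz('side',f(432,280),55);print(a,b,np.linalg.norm(a-b),(a+b)/2, np.arctan2((a-b)[1],(a-b)[0]))
s=np.array([515,-306,55]);ax=np.array([np.cos(.368),-np.sin(.368),0]);print(((a+b)/2-s)@ax-5, a-s,[((a+b)/2-s)@[.36,.933,0]])
"
```

```text
[ 571.33779033 -327.4476648    55.        ] [ 465.63713878 -293.95124923   55.        ] 110.8811868378814 [ 518.48746455 -310.69945702   55.        ] -0.3068873333717362
-0.05539577092808656 [ 56.33779033 -21.4476648    0.        ] [np.float64(-3.129106157324081)]
```

Emit:
move_arm(commands=[[[-0.07, 0, 0.05, 0.003, 88], [-0.15, 0, 0.15, 0.003, 88], [-0.214, 0, 0.27, 0.003, 88], [-0.214, 0, 0.38, 0.003, 88], [-0.214, 0, 0.47, 0.003, 88], [-0.214, 0, 0.504, 0.003, 88], [-0.214, 0, 0.504, 0.003, 88], [-0.214, 0, 0.504, 0.003, 88]]])

```text
t: 10.22
eef_pos: [514.8, -305.9, 35.9]
tcp_rot: [0.183, 0.983, -0.0, 0.001]
force: [1.2, -0.7, -0.2]
width: 0.998
```

```bash
python3 -c "
from h import *
tgt(515,-306,36,-.368)
cv2.imwrite('pics/s7.png',snapshot('side')[:,:,::-1]);crop('pics/s7c.png','pics/s7.png',280,120,400,230,6)
"
```

```text
row [-0.0006  0.     -0.0003] turn 0.0004 | mm [-0.2  0.  -0.1] deg 0.0 q [-0.73  0.48  1.67 -0.    0.99 -1.94] t 10.225 F [ 1.2 -0.7 -0.2] w 87.9 pos [ 514.8 -305.9   35.9] yaw 2.774
```

View pics/s7c.png

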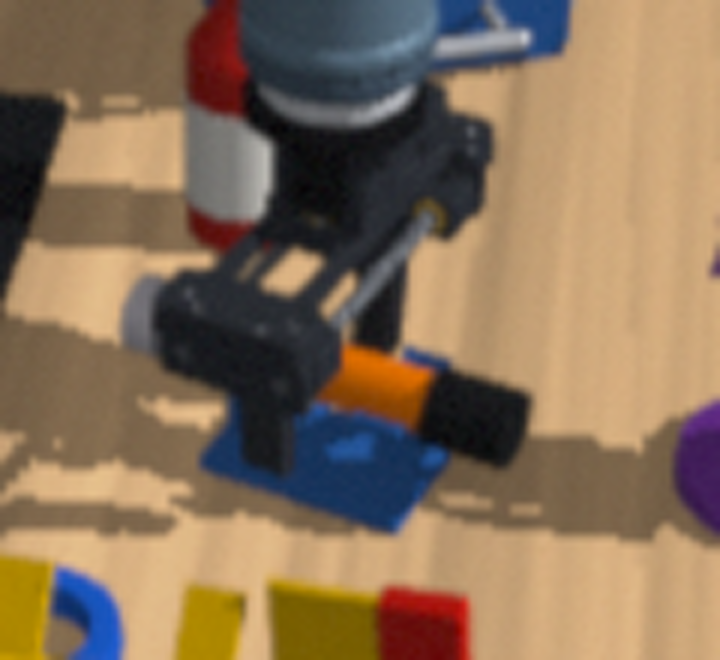

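Emit:
move_arm(commands=[[[0, 0, 0, 0, 60], [0, 0, 0, 0, 40], [0, 0, 0, 0, 25], [0, 0, 0, 0, 15], [0, 0, 0, 0, 15], [0, 0, 0, 0, 15], [0, 0, 0, 0, 15]]], force=50)

```text
t: 11.15
eef_pos: [514.0, -306.7, 35.3]
tcp_rot: [0.183, 0.983, -0.001, -0.0]
force: [-2.8, -4.0, 0.7]
width: 0.298
```

Emit:
move_arm(commands=[[[0, 0, -0.03, 0, 15], [0, 0, -0.1, 0, 15], [0, 0, -0.2, 0, 15], [0, 0, -0.32, 0, 15], [0, 0, -0.44, 0, 15], [0, 0, -0.56, 0, 15], [0, 0, -0.66, 0, 15], [0, 0, -0.72, 0, 15]]])

```text
t: 12.15
eef_pos: [515.0, -305.6, 254.3]
tcp_rot: [0.183, 0.983, -0.001, 0.002]
force: [-0.1, -0.8, -1.7]
width: 0.297
```

```bash
python3 -c "
from h import *
tgt(567,-29.5,240,-.165)
cv2.imwrite('pics/s8.png',snapshot('side')[:,:,::-1])
crop('pics/s8c.png','pics/s8.png',240,60,400,180,5)
crop('pics/s8d.png','pics/s8.png',250,190,390,290,5)
"
```

```text
row [0.1688 0.9213 0.0462] turn -0.2576 | mm [ 50.6 276.4  13.9] deg -11.6 q [-0.73  0.22  1.53  0.    1.39 -1.94] t 12.15 F [-0.1 -0.8 -1.7] w 26.2 pos [ 515.  -305.6  254.3] yaw 2.774
```

View pics/s8c.png

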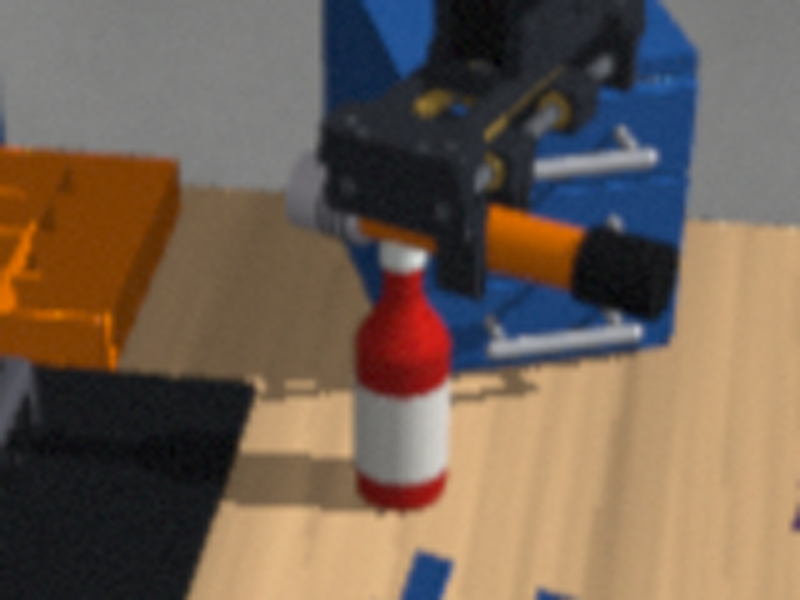

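```bash
cat > fit.py <<'E'
from h import *
from scipy.optimize import least_squares
np.set_printoptions(precision=3,suppress=True)
S=lambda x,y:((x+.5)/5-.5+260,(y+.5)/5-.5+170); T=lambda x,y:((x+.5)/5-.5+280,(y+.5)/5-.5+170)
def C(p,l):
    x0,y0,w,t=p; v=np.array(l,float)+[0,0,42]
    v=Ro.from_euler('ZY',[w,t]).apply(v); return v+[x0,y0,105]
obs=[("side",S(97,212),(47.5,-28,6)),("side",S(147,218),(25.5,-28,6)),("side",S(255,238),(-25.5,-28,6)),("side",S(303,245),(-47.5,-28,6)),("side",S(50,297),(47.5,28,6)),
("top",T(300,107),(47.5,-28,6)),("top",T(290,152),(25.5,-28,6)),("top",T(262,268),(-25.5,-28,6)),("top",T(250,320),(-47.5,-28,6)),("top",T(165,72),(47.5,28,6)),("top",T(150,120),(25.5,28,6)),("top",T(115,235),(-25.5,28,6)),("top",T(105,285),(-47.5,28,6)),
("side",S(454,244),(-120,0,40))]
r=least_squares(lambda p:np.concatenate([proj(n,C(p,l))-uv for n,uv,l in obs]),[565,-29,-.16,.05],loss='soft_l1')
if __name__=="__main__":
    print(r.x); print(r.fun.reshape(-1,2))
    print("cradle",C(r.x,(0,0,0)),"fin",C(r.x,(-120,0,18)))
E
python3 fit.py
```

```text
[562.84  -27.449  -0.177   0.101]
[[-0.536 -0.038]
 [-1.13   0.126]
 [-0.441 -0.642]
 [-0.21  -0.617]
 [-1.11  -0.084]
 [-0.194 -0.009]
 [-0.653  0.686]
 [-0.88   0.465]
 [-1.051  0.201]
 [ 0.264  0.741]
 [ 0.635  0.77 ]
 [ 1.404  0.591]
 [ 0.656  0.658]
 [-1.434  0.653]]
cradle [567.022 -28.196 146.785] fin [451.289  -7.531 176.83 ]
```

View pics/s8d.png

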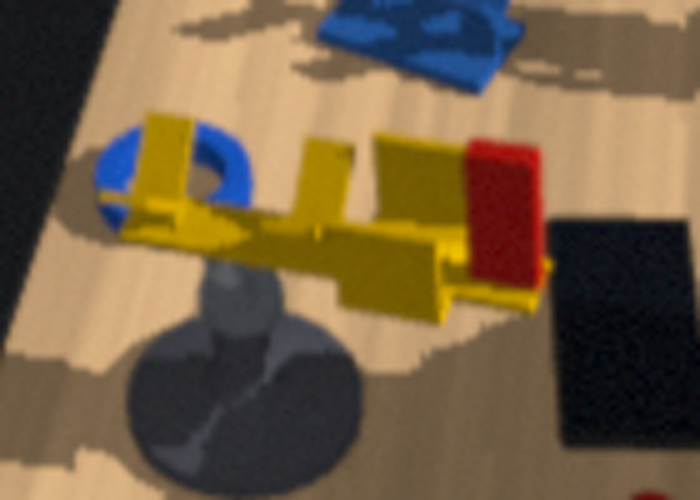

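```bash
python3 -c "
from h import *
s=get_state();R=Ro.from_quat(s['tcp_rot']).as_matrix();g=s['eef_pos']-19*R[:,2];ax=-R[:,0]
f=lambda x,y:((x+.5)/5-.5+240,(y+.5)/5-.5+60)
for nm,uv in(('capjunc',f(578,257)),('headjunc',f(358,212)),('headmid?',f(300,190)),('tail',f(672,275))):
    o,d=ray('side',uv);d=d/np.linalg.norm(d)
    k=np.linalg.lstsq(np.c_[ax,-d],o-g,rcond=None)[0];print(nm,k[0],'bias',14*(d@ax)/np.sqrt(1-(d@ax)**2))
print(ax)
tgt(570,-29.2,254,-.175)
"
```

```text
capjunc -49.052120400290164 bias 5.234114240845942
headjunc 64.46616085051274 bias 6.803904464910065
headmid? 97.23548938087833 bias 7.256952019650151
tail -94.81065464568627 bias 4.6014364614684355
[ 0.93327016 -0.35913018  0.00568482]
row [0.1622 0.9269 0.0041] turn -0.2449 | mm [ 48.6 278.1   1.2] deg -11.0 q [-0.73  0.22  1.53  0.    1.39 -1.94] t 12.2 F [ 0.7 -1.5  0.6] w 26.1 pos [ 515.5 -306.2  256.1] yaw 2.774
```

Emit:
move_arm(commands=[[[0.015, 0.09, 0, -0.03, 15], [0.04, 0.23, 0, -0.07, 15], [0.065, 0.38, 0, -0.11, 15], [0.09, 0.53, 0, -0.15, 15], [0.12, 0.68, 0, -0.19, 15], [0.145, 0.82, 0, -0.22, 15], [0.16, 0.9, 0, -0.245, 15], [0.166, 0.927, 0, -0.245, 15]]], force=50)

```text
t: 13.2
eef_pos: [567.4, -26.5, 250.3]
tcp_rot: [0.087, 0.996, 0.0, -0.001]
force: [0.3, -0.1, -1.3]
width: 0.297
```

```bash
python3 -c "
from h import *
tgt(568.7,-29,180,-.175)
"
```

```text
row [-0.006  -0.0076  0.2344] turn 0.0021 | mm [-1.8 -2.3 70.3] deg 0.1 q [-0.26  0.16  1.61  0.    1.38 -1.65] t 13.2 F [ 0.3 -0.1 -1.3] w 26.2 pos [567.4 -26.5 250.3] yaw 2.968
```

Emit:
move_arm(commands=[[[-0.003, -0.004, 0.03, 0, 15], [-0.006, -0.008, 0.07, 0, 15], [-0.006, -0.008, 0.11, 0, 15], [-0.006, -0.008, 0.12, 0, 15], [-0.006, -0.008, 0.12, 0, 15]]])

```text
t: 13.82
eef_pos: [569.0, -31.0, 214.6]
tcp_rot: [0.088, 0.996, 0.0, -0.0]
force: [0.1, 0.2, -2.2]
width: 0.298
```

```bash
python3 -c "
from h import *
tgt(568.7,-29,180,-.175)
cv2.imwrite('pics/s9.png',snapshot('side')[:,:,::-1]);crop('pics/s9c.png','pics/s9.png',230,150,390,270,5)
cv2.imwrite('pics/t9.png',snapshot('top')[:,:,::-1]);crop('pics/t9c.png','pics/t9.png',260,150,400,290,4)
"
```

```text
row [0.0021 0.0064 0.1153] turn -0.001 | mm [ 0.6  1.9 34.6] deg -0.0 q [-0.26  0.19  1.64  0.    1.31 -1.66] t 13.825 F [ 0.1  0.2 -2.2] w 26.2 pos [569.  -31.  214.6] yaw 2.966
```

View pics/s9c.png

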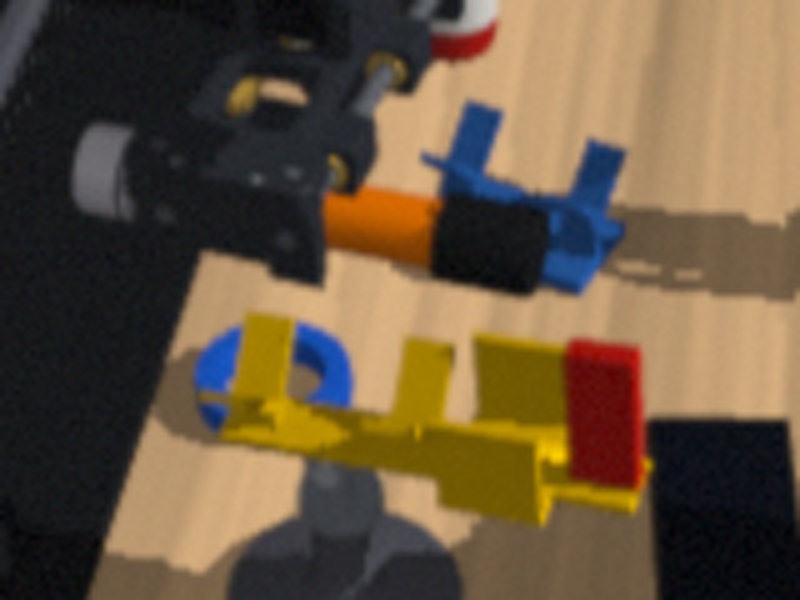

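View pics/t9c.png

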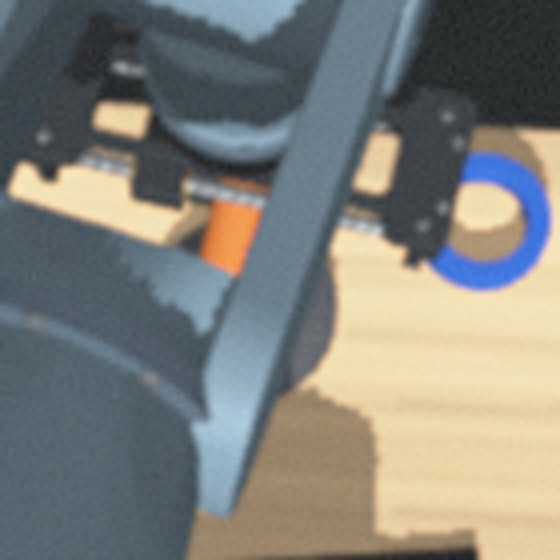

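```bash
cat >> h.py <<'E'
import json
LOG='log.json'
def chain(extra=()):
    L=json.load(open(LOG))+list(extra); p=np.array([214.23,533.617,238.714]); y=2*np.arctan2(.98183,.18976)
    for a in L:
        tx=np.array([np.cos(y),np.sin(y),0]);ty=np.array([np.sin(y),-np.cos(y),0])
        p=p+300*(a[0]*tx+a[1]*ty-a[2]*np.array([0,0,1])); y-=a[3]*np.pi/4
    return p,y
def cadd(*rows): L=json.load(open(LOG));L+=[list(r) for r in rows];json.dump(L,open(LOG,'w'))
def ct(x,y,z,yaw):
    p,y0=chain(); d=(yaw-y0+np.pi/2)%np.pi-np.pi/2; v=(np.array([x,y,z])-p)/300
    tx=np.array([np.cos(y0),np.sin(y0),0]);ty=np.array([np.sin(y0),-np.cos(y0),0])
    s=get_state()
    print("row",np.round([v@tx,v@ty,-v[2],-d/np.pi*4],4),"cmd",np.round(p,1),round(float(y0%np.pi-np.pi),3),"meas",np.round(s["eef_pos"],1),"F",np.round(s["force"],1),"w",round(s["width"]*88.1,1),"t",s["t"])
E
echo '[[-0.97,-0.38,0.3,-0.836],[-0.093,-0.148,0.403,0],[0,-0.005,0.006,0],[0,0,-0.75,0],[0.33,-1,0,0.46],[-0.0335,-0.829,0,0.355],[0,-0.005,0.65,0],[0.003,0,0.066,0],[0,0,-0.5,0],[-0.214,0,0.504,0.003],[0,0,-0.72,0],[0.166,0.927,0,-0.245],[-0.006,-0.008,0.12,0]]' > log.json
python3 -c "
from h import *
ct(568.7,-29,131,-.175)"
```

```text
row [ 0.0025  0.0054  0.28   -0.0004] cmd [569.2 -30.7 215. ] -0.175 meas [569.4 -30.9 215.4] F [-0.5  0.  -1.9] w 25.9 t 13.925
```

Emit:
move_arm(commands=[[[0.002, 0.005, 0.03, 0, 15], [0.002, 0.005, 0.08, 0, 15], [0.002, 0.005, 0.13, 0, 15], [0.002, 0.005, 0.17, 0, 15], [0.002, 0.005, 0.2, 0, 15], [0.002, 0.005, 0.2, 0, 15]]])

```text
t: 14.68
eef_pos: [568.3, -29.0, 154.0]
tcp_rot: [0.088, 0.996, 0.0, -0.001]
force: [-0.7, 0.4, -1.5]
width: 0.295
```

```bash
python3 -c "
from h import *
cadd([.002,.005,.2,0])
ct(568.7,-29,131,-.175)
cv2.imwrite('pics/s10.png',snapshot('side')[:,:,::-1]);crop('pics/s10c.png','pics/s10.png',230,150,390,270,5)
"
```

```text
row [ 0.0005  0.0004  0.08   -0.0004] cmd [568.8 -29.2 155. ] -0.175 meas [568.3 -29.  154. ] F [-0.7  0.4 -1.5] w 26.0 t 14.675
```

View pics/s10c.png

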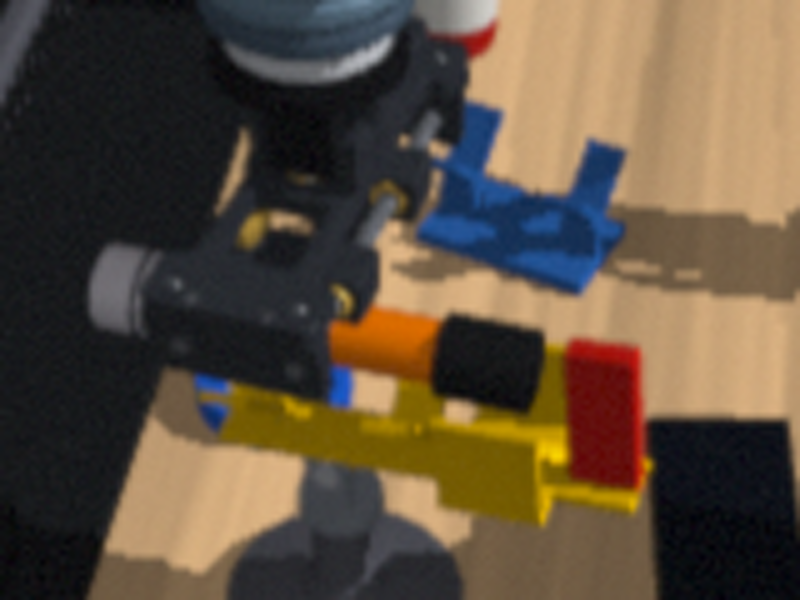

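Tail cap (side pixel ~328,222) sits clear of the fin (~350,230) and between the guards. Lowering on.

Emit:
move_arm(commands=[[[0, 0, 0.02, 0, 15], [0, 0, 0.04, 0, 15], [0, 0, 0.06, 0, 15], [0, 0, 0.072, 0, 15], [0, 0, 0.08, 0, 15], [0, 0, 0.08, 0, 15]]])

```text
t: 15.48
eef_pos: [568.9, -29.1, 131.0]
tcp_rot: [0.088, 0.996, 0.0, -0.0]
force: [-0.6, 1.2, -0.6]
width: 0.298
```

```bash
python3 -c "
from h import *
cadd([0,0,.08,0])
ct(568.7,-29,129,-.175)
cv2.imwrite('pics/s11.png',snapshot('side')[:,:,::-1]);crop('pics/s11c.png','pics/s11.png',230,150,390,270,5)
"
```

```text
row [ 0.0005  0.0004  0.0067 -0.0004] cmd [568.8 -29.2 131. ] -0.175 meas [568.9 -29.1 131. ] F [-0.6  1.2 -0.6] w 26.2 t 15.475
```

View pics/s11c.png

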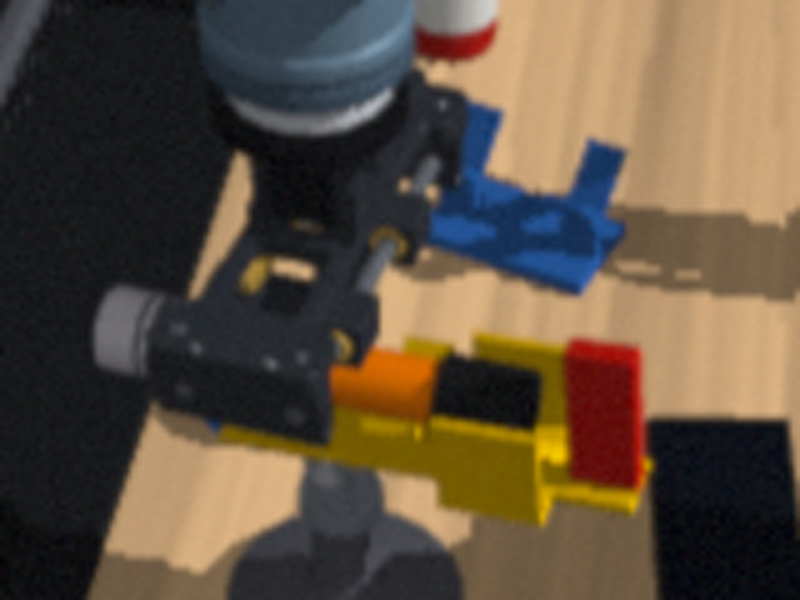

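Emit:
move_arm(commands=[[[0, 0, 0.003, 0, 15], [0, 0, 0.006, 0, 15], [0, 0, 0.009, 0, 15], [0, 0, 0.009, 0, 15]]])

```text
t: 16.02
eef_pos: [569.2, -29.1, 128.8]
tcp_rot: [0.088, 0.996, 0.0, 0.0]
force: [0.3, 1.7, 3.5]
width: 0.291
```

```bash
python3 -c "
from h import *
cadd([0,0,.009,0])
ct(568.7,-29,129,-.175)
"
```

```text
row [ 0.0005  0.0004 -0.0023 -0.0004] cmd [568.8 -29.2 128.3] -0.175 meas [569.2 -29.1 128.8] F [0.3 1.7 3.5] w 25.7 t 16.025
```

Contact (about 5 N). Release gently.

Emit:
move_arm(commands=[[[0, 0, 0, 0, 30], [0, 0, 0, 0, 34], [0, 0, 0, 0, 42], [0, 0, 0, 0, 55], [0, 0, 0, 0, 70], [0, 0, 0, 0, 70]]], force=20)

```text
t: 16.77
eef_pos: [568.9, -29.2, 128.3]
tcp_rot: [0.088, 0.996, -0.0, 0.0]
force: [0.7, 0.2, -0.6]
width: 0.784
```

Emit:
move_arm(commands=[[[0, 0, -0.03, 0, 70], [0, 0, -0.1, 0, 70], [0, 0, -0.2, 0, 70], [0, 0, -0.3, 0, 70], [0, 0, -0.4, 0, 70], [0, 0, -0.45, 0, 70], [0, 0, -0.45, 0, 70]]])

```text
t: 17.65
eef_pos: [569.4, -29.3, 264.5]
tcp_rot: [0.088, 0.996, -0.0, 0.001]
force: [-0.3, -0.9, 0.7]
width: 0.796
```

```bash
python3 -c "
from h import *
cadd([0,0,-.45,0])
ct(568.7,-29,129,-.175)
cv2.imwrite('pics/s12.png',snapshot('side')[:,:,::-1]);crop('pics/s12c.png','pics/s12.png',230,180,390,280,5)
cv2.imwrite('pics/t12.png',snapshot('top')[:,:,::-1])
"
```

```text
row [ 5.000e-04  4.000e-04  4.477e-01 -4.000e-04] cmd [568.8 -29.2 263.3] -0.175 meas [569.4 -29.3 264.5] F [-0.3 -0.9  0.7] w 70.1 t 17.65
```

View pics/s12c.png

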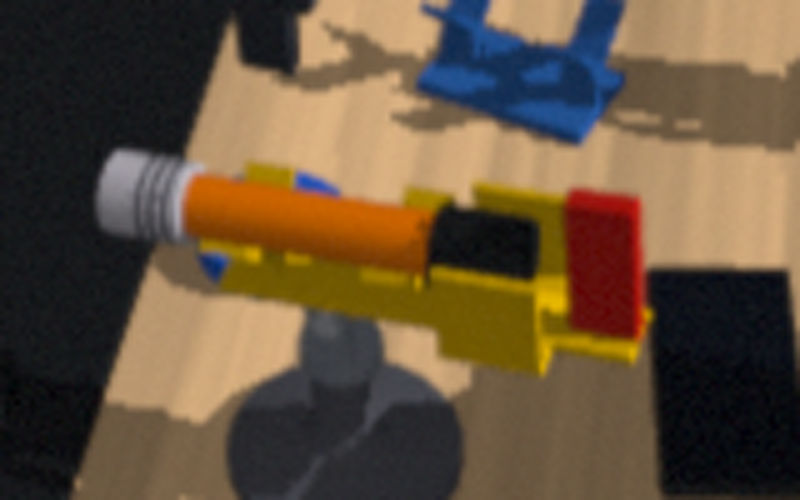

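View pics/t12.png

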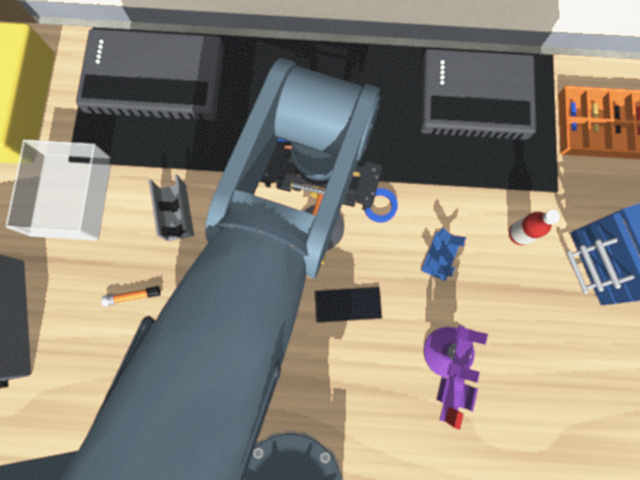

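```bash
python3 -c "
from h import *
ct(451.8,-8.8,225,-.175)
"
```

```text
row [ 0.396  -0.0012  0.1277 -0.0004] cmd [568.8 -29.2 263.3] -0.175 meas [568.3 -29.  262.3] F [-0.6  0.8 -0.7] w 69.9 t 17.75
```

Emit:
move_arm(commands=[[[0.1, 0, 0, 0, 40], [0.22, 0, 0, 0, 40], [0.34, 0, 0, 0, 40], [0.396, 0, 0.06, 0, 40], [0.396, 0, 0.12, 0, 40], [0.396, 0, 0.128, 0, 40], [0.396, 0, 0.128, 0, 40]]])

```text
t: 18.62
eef_pos: [451.8, -8.4, 224.5]
tcp_rot: [0.088, 0.996, 0.0, -0.001]
force: [0.9, -0.1, 0.1]
width: 0.452
```

```bash
python3 -c "
from h import *
cadd([.396,0,.128,0])
ct(451.8,-8.8,158,-.175)
cv2.imwrite('pics/s13.png',snapshot('side')[:,:,::-1]);crop('pics/s13c.png','pics/s13.png',230,150,390,270,5)
cv2.imwrite('pics/t13.png',snapshot('top')[:,:,::-1]);crop('pics/t13c.png','pics/t13.png',240,150,400,290,4)
"
```

```text
row [-0.     -0.0012  0.223  -0.0004] cmd [451.9  -8.4 224.9] -0.175 meas [451.8  -8.4 224.5] F [ 0.9 -0.1  0.1] w 39.8 t 18.625
```

View pics/s13c.png

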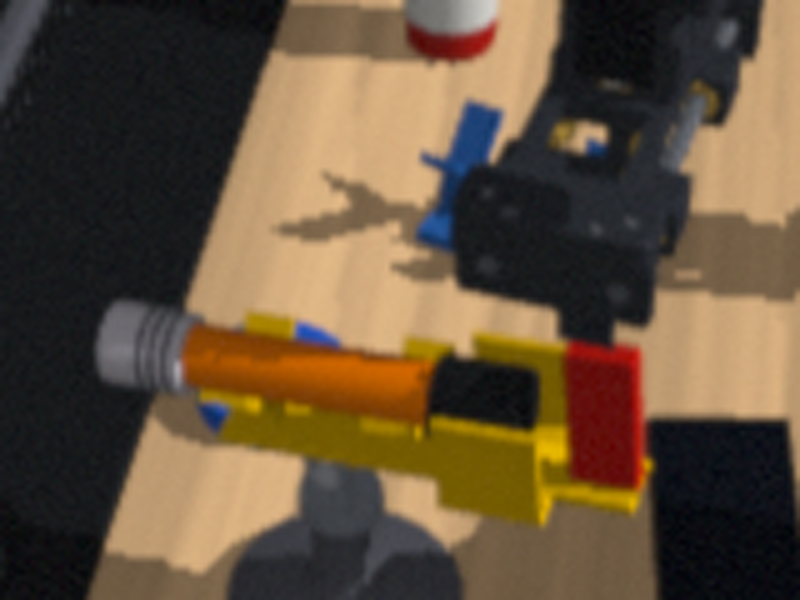

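View pics/t13c.png

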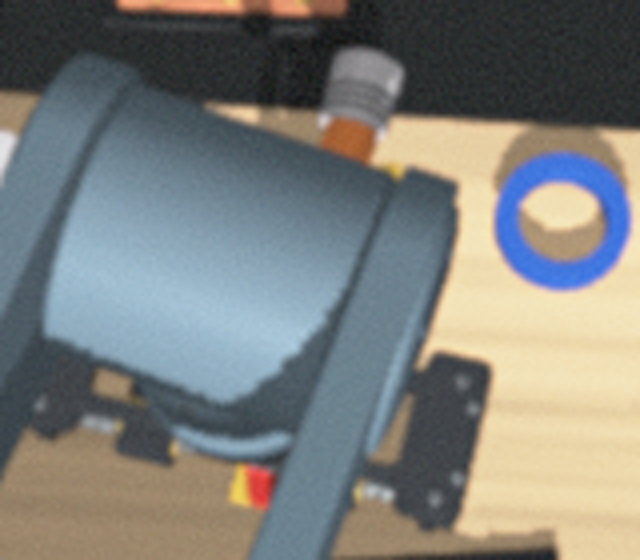

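Emit:
move_arm(commands=[[[0, 0, 0.03, 0, 40], [0, 0, 0.07, 0, 40], [0, 0, 0.11, 0, 40], [0, 0, 0.16, 0, 40], [0, 0, 0.2, 0, 40], [0, 0, 0.223, 0, 40], [0, 0, 0.223, 0, 40]]])

```text
t: 19.6
eef_pos: [451.6, -8.4, 157.4]
tcp_rot: [0.088, 0.996, 0.0, -0.001]
force: [0.2, 1.0, -0.5]
width: 0.456
```

```bash
python3 -c "
from h import *
cadd([0,0,.223,0])
ct(451.8,-8.8,158,-.175)
cv2.imwrite('pics/s14.png',snapshot('side')[:,:,::-1]);crop('pics/s14c.png','pics/s14.png',270,150,390,270,5)
"
```

```text
row [-0.     -0.0012  0.     -0.0004] cmd [451.9  -8.4 158. ] -0.175 meas [451.6  -8.4 157.4] F [ 0.2  1.  -0.5] w 40.2 t 19.6
```

View pics/s14c.png

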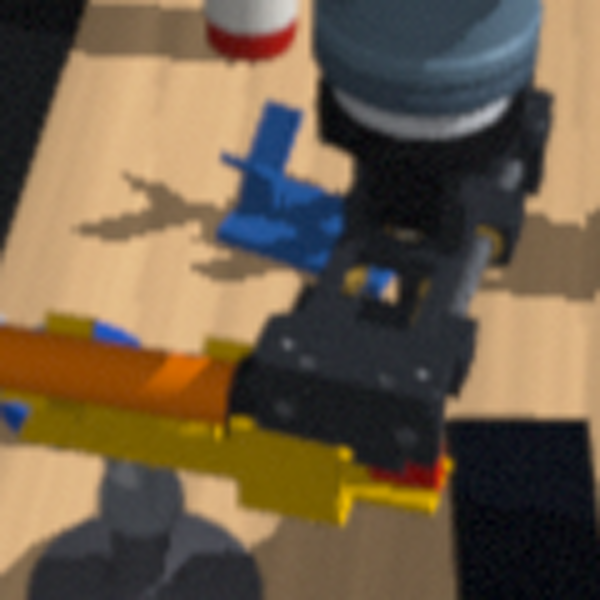

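Emit:
move_arm(commands=[[[0, 0, 0, 0, 25], [0, 0, 0, 0, 15], [0, 0, 0, 0, 8], [0, 0, 0, 0, 5], [0, 0, 0, 0, 5]]], force=20)

```text
t: 20.27
eef_pos: [452.0, -8.5, 158.2]
tcp_rot: [0.088, 0.996, -0.0, 0.0]
force: [0.7, -0.3, 0.8]
width: 0.133
```

```bash
cat > plan.py <<'E'
from h import *
np.set_printoptions(precision=4,suppress=True)
M=np.array([563.5,-28.5])
def fin(w,t,gx=-120,gz=60):
    h=gx*np.cos(t)+gz*np.sin(t); u=-gx*np.sin(t)+gz*np.cos(t)
    return np.array([M[0]+h*np.cos(w),M[1]+h*np.sin(w),105+u])
def aim(F,M=M):
    F=np.array(F); d=F[:2]-M; w=np.arctan2(d[1],d[0]); H=np.hypot(*d); dz=105-F[2]
    return w, np.arctan2(dz,H)+np.arcsin(42/np.hypot(H,dz))
def plan(w0,t0,w1,t1,n=8,off=(0,0,0)):
    p,y0=chain(); tx=np.array([np.cos(y0),np.sin(y0),0]);ty=np.array([np.sin(y0),-np.cos(y0),0])
    f0=fin(w0,t0)
    for i in range(1,n+1):
        a=i/n; f=fin(w0+(w1-w0)*a,t0+(t1-t0)*a); v=(f-f0)/300
        print(np.round([v@tx,v@ty,-v[2],-(w1-w0)*a/np.pi*4],4).tolist())
E
python3 -c "
from plan import *
s=get_state();print(s['eef_pos'],s['force'],s['width']*88.1)
w,t=aim((766,37,58));print(w,t)
print(fin(-.175,.1),chain())
plan(-.175,.1,w-.03,t-.03,16)
"
```

```text
[451.9734  -8.5429 158.1973] [ 0.6918 -0.2598  0.7873] 11.679346455244966
0.312835485983168 0.41125646886241085
[451.8217  -8.7543 176.6803] (array([451.8563,  -8.4436, 158.014 ]), np.float64(2.96631677979164))
[-0.0044, -0.0107, -0.0066, -0.0364]
[-0.0092, -0.0211, -0.0131, -0.0729]
[-0.0145, -0.0313, -0.0196, -0.1093]
[-0.0201, -0.0411, -0.026, -0.1457]
[-0.0261, -0.0507, -0.0323, -0.1822]
[-0.0324, -0.0599, -0.0385, -0.2186]
[-0.0391, -0.0688, -0.0446, -0.255]
[-0.0461, -0.0773, -0.0506, -0.2915]
[-0.0535, -0.0855, -0.0566, -0.3279]
[-0.0611, -0.0932, -0.0624, -0.3643]
[-0.069, -0.1006, -0.0682, -0.4008]
[-0.0771, -0.1076, -0.0739, -0.4372]
[-0.0855, -0.1141, -0.0794, -0.4736]
[-0.0941, -0.1203, -0.0849, -0.5101]
[-0.1028, -0.1259, -0.0903, -0.5465]
[-0.1118, -0.1312, -0.0955, -0.5829]
```

Emit:
move_arm(commands=[[[-0.0044, -0.0107, -0.0066, -0.036, 5], [-0.0092, -0.0211, -0.0131, -0.073, 5], [-0.0145, -0.0313, -0.0196, -0.109, 5], [-0.0201, -0.0411, -0.026, -0.146, 5], [-0.0261, -0.0507, -0.0323, -0.182, 5], [-0.0324, -0.0599, -0.0385, -0.219, 5], [-0.0391, -0.0688, -0.0446, -0.255, 5], [-0.0461, -0.0773, -0.0506, -0.2915, 5]]], force=20)

```text
t: 21.28
eef_pos: [460.7, -33.8, 173.2]
tcp_rot: [-0.028, 1.0, 0.0, -0.001]
force: [-5.8, 1.8, -2.4]
width: 0.137
```

```bash
python3 -c "
from plan import *
cadd([-0.0461, -0.0773, -0.0506, -0.2915])
s=get_state();print(s['eef_pos'],s['force'],s['width']*88.1,s['t'],chain())
w,t=aim((766,37,58))
plan((w-.205)/2,(t+.07)/2,w-.03,t-.03,8)
crop('pics/fs.png','pics/s13.png',170,240,240,300,8);crop('pics/ft.png','pics/top0.png',260,100,340,165,8)
"
```

```text
[460.71   -33.8033 173.1946] [-5.774   1.7753 -2.3525] 12.061002282232211 21.275 (array([461.4306, -33.6899, 173.194 ]), np.float64(3.1952603444219965))
[-0.0053, -0.0096, -0.0059, -0.0364]
[-0.0109, -0.0189, -0.0118, -0.0729]
[-0.0169, -0.0279, -0.0176, -0.1093]
[-0.0233, -0.0365, -0.0232, -0.1457]
[-0.03, -0.0448, -0.0288, -0.1822]
[-0.0369, -0.0527, -0.0343, -0.2186]
[-0.0442, -0.0602, -0.0396, -0.255]
[-0.0517, -0.0674, -0.0449, -0.2915]
```

View pics/fs.png

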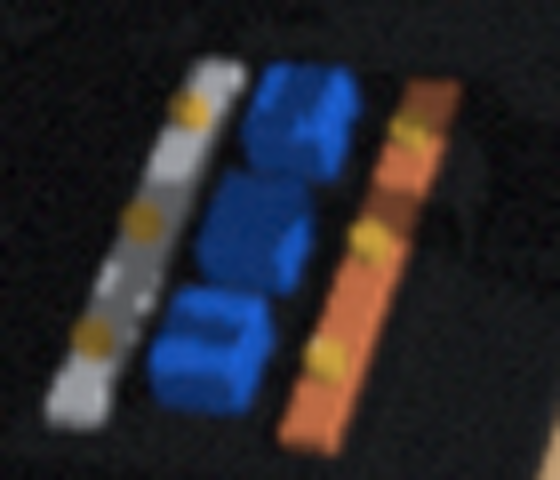

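View pics/ft.png

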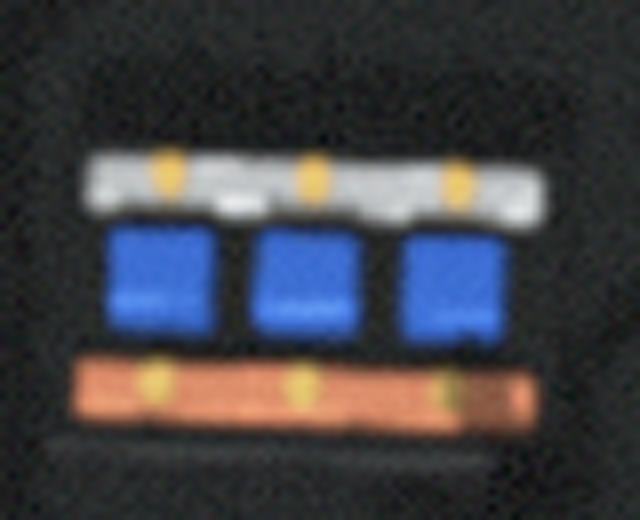

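```bash
python3 -c "
from plan import *
print(tri((202.6,265.2),(297.9,132.6)),onz('side',(202.6,265.2),58),onz('top',(297.9,132.6),58))
print(aim((771,38,58)),aim((768,37,58)))
"
```

```text
(array([764.7023,  37.0477,  63.9307]), np.float64(6.689609126835818)) [763.7366  33.1761  58.    ] [770.9725  37.7141  58.    ]
(np.float64(0.31014004565982406), np.float64(0.40199727954238473)) (np.float64(0.309969067129982), np.float64(0.4077279750678333))
```

Emit:
move_arm(commands=[[[-0.0053, -0.0096, -0.0059, -0.036, 5], [-0.0109, -0.0189, -0.0118, -0.073, 5], [-0.0169, -0.0279, -0.0176, -0.109, 5], [-0.0233, -0.0365, -0.0232, -0.146, 5], [-0.03, -0.0448, -0.0288, -0.182, 5], [-0.0369, -0.0527, -0.0343, -0.219, 5], [-0.0442, -0.0602, -0.0396, -0.255, 5], [-0.0517, -0.0674, -0.0449, -0.2915, 5]]], force=20)

```text
t: 22.28
eef_pos: [477.2, -53.5, 186.9]
tcp_rot: [-0.142, 0.99, -0.0, -0.001]
force: [-7.7, 0.1, 0.0]
width: 0.135
```

```bash
python3 -c "
from plan import *
cadd([-0.0517, -0.0674, -0.0449, -0.2915])
s=get_state();print(s['eef_pos'],s['force'],s['width']*88.1,s['t'],chain())
cv2.imwrite('pics/s15.png',snapshot('side')[:,:,::-1]);crop('pics/s15c.png','pics/s15.png',180,150,380,300,4)
cv2.imwrite('pics/t15.png',snapshot('top')[:,:,::-1]);crop('pics/t15c.png','pics/t15.png',230,90,390,290,3)
"
```

```text
[477.245  -53.49   186.8817] [-7.6966  0.0618  0.0224] 11.852544129728823 22.275 (array([478.0029, -53.0488, 186.664 ]), np.float64(3.424203909052353))
```

View pics/s15c.png

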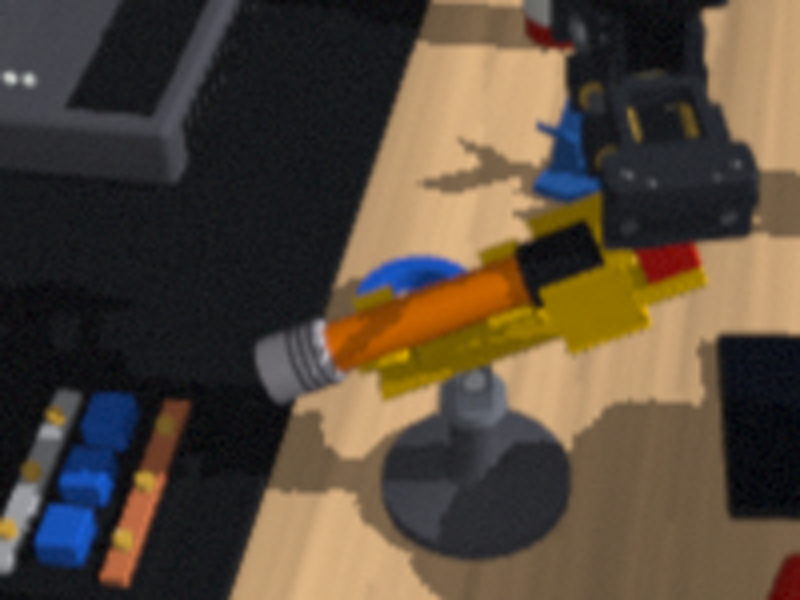

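View pics/t15c.png

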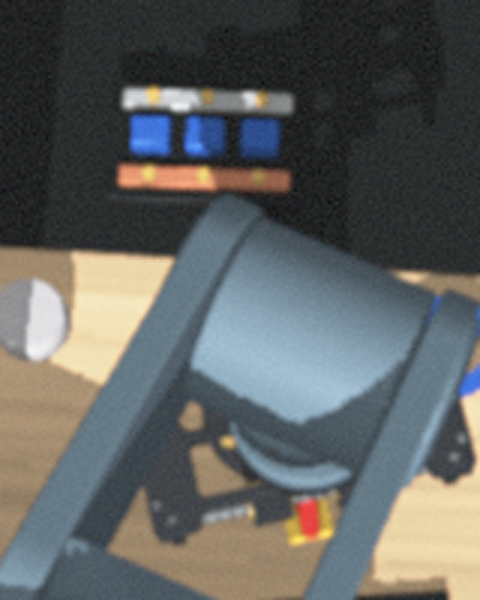

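```bash
python3 -c "
from plan import *
plan(.283,.381,.31,.405,3)
# side view: axis by orange mask
def axis(f,n,box):
    I=cv2.imread(f);im=cv2.cvtColor(I,cv2.COLOR_BGR2HSV);m=cv2.inRange(im,(4,150,60),(18,255,255));M2=np.zeros_like(m);x0,y0,x1,y1=box;M2[y0:y1,x0:x1]=m[y0:y1,x0:x1]
    p=np.argwhere(M2)[:,::-1].astype(np.float32);vx,vy,x,y=cv2.fitLine(p,cv2.DIST_L2,0,.01,.01).ravel();return len(p),vx,vy,x,y
a=axis('pics/s15.png','side',(255,205,320,250));print(a)
u=202.6;print(a[4]+(u-a[3])*a[2]/a[1])
"
```

```text
[-0.0027, -0.0026, -0.0024, -0.0115]
[-0.0054, -0.0052, -0.0047, -0.0229]
[-0.0082, -0.0078, -0.007, -0.0344]
(642, np.float32(0.9374675), np.float32(-0.34807274), np.float32(286.32867), np.float32(228.05608))
259.14374
```

Emit:
move_arm(commands=[[[-0.003, -0.003, -0.002, -0.012, 5], [-0.006, -0.006, -0.005, -0.024, 5], [-0.009, -0.008, -0.007, -0.036, 5], [-0.009, -0.008, -0.007, -0.036, 5]]], force=20)

```text
t: 22.88
eef_pos: [480.5, -55.2, 189.2]
tcp_rot: [-0.156, 0.988, -0.0, -0.001]
force: [-6.8, 0.5, 1.2]
width: 0.134
```

Emit:
move_arm(commands=[[[0, 0, 0, 0, 14], [0, 0, 0, 0, 20], [0, 0, 0, 0, 30], [0, 0, 0, 0, 40], [0, 0, 0, 0, 40]]], force=10)

```text
t: 23.5
eef_pos: [481.4, -54.6, 188.8]
tcp_rot: [-0.155, 0.988, -0.0, 0.0]
force: [-0.5, -0.6, 0.6]
width: 0.449
```

Emit:
move_arm(commands=[[[0, 0, -0.05, 0, 40], [0, 0, -0.12, 0, 40], [0.1, 0, -0.25, 0, 40], [0.25, 0, -0.32, 0, 40], [0.4, 0, -0.32, 0, 40], [0.5, 0, -0.32, 0, 40], [0.5, 0, -0.32, 0, 40]]])

```text
t: 24.38
eef_pos: [337.9, -101.0, 286.0]
tcp_rot: [-0.154, 0.988, -0.001, 0.001]
force: [0.2, 0.0, -0.5]
width: 0.454
```

```bash
python3 -c "
from plan import *
cadd([-0.009,-0.008,-0.007,-0.036],[.5,0,-.32,0])
s=get_state();print(s['eef_pos'],s['force'],s['width']*88.1,s['t'],s['qpos'],chain())
cv2.imwrite('pics/s16.png',snapshot('side')[:,:,::-1]);crop('pics/s16c.png','pics/s16.png',180,190,340,310,5)
cv2.imwrite('pics/t16.png',snapshot('top')[:,:,::-1]);crop('pics/t16c.png','pics/t16.png',250,100,370,290,3)
"
```

```text
[ 337.9158 -101.0167  285.9699] [ 0.2278  0.0294 -0.5456] 40.035201503758564 24.375 [-0.631  -0.4151  2.0474 -0.0001  1.5064 -2.5102] (array([ 338.4556, -100.486 ,  284.764 ]), np.float64(3.452478242934661))
```

View pics/s16c.png

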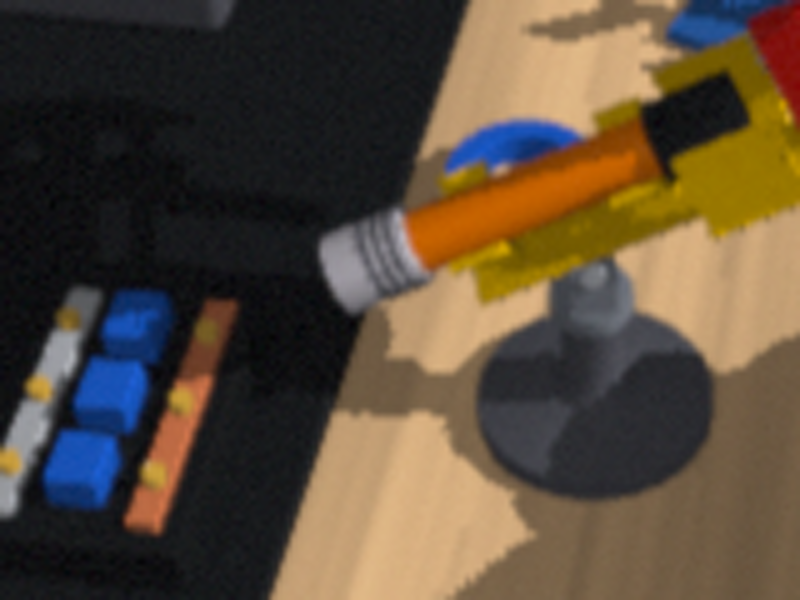

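View pics/t16c.png

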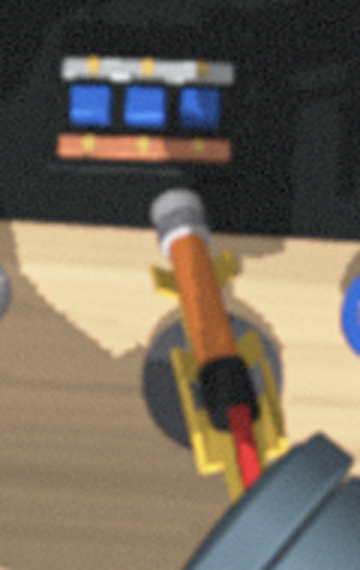

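```bash
python3 -c "
from h import *
def z(o,f,x0,y0,x1,y1,s):
    im=cv2.imread(f)[y0:y1,x0:x1]; im=cv2.resize(im,None,fx=s,fy=s,interpolation=cv2.INTER_CUBIC)
    im=(255*(im/255.)**.6).astype(np.uint8)
    for k in range(0,(x1-x0),10): cv2.putText(im,str(x0+k),(k*s,10),0,.35,(255,255,255),1); cv2.line(im,(k*s,0),(k*s,4),(255,255,255),1)
    for k in range(0,(y1-y0),10): cv2.putText(im,str(y0+k),(0,k*s+4),0,.35,(255,255,255),1)
    cv2.imwrite(o,im)
z('pics/z1.png','pics/s16.png',240,200,335,255,8)
z('pics/z2.png','pics/t16.png',292,155,345,245,6)
z('pics/z3.png','pics/s16.png',180,240,220,300,9)
z('pics/z4.png','pics/t16.png',265,110,330,160,10)
"
```

```text
(no output)
```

View pics/z1.png

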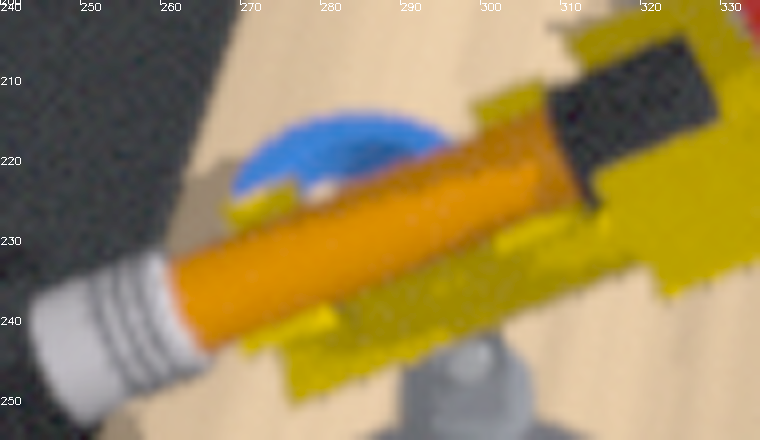

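View pics/z2.png

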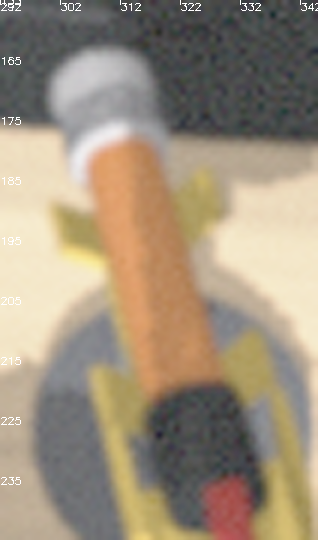

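View pics/z3.png

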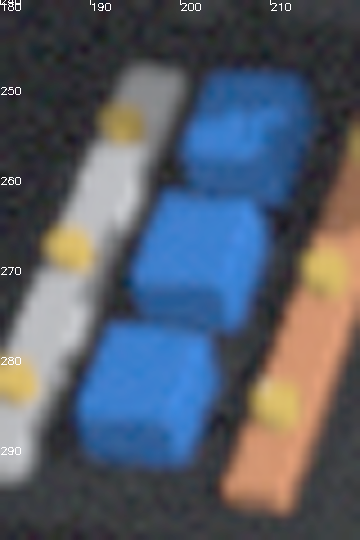

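View pics/z4.png

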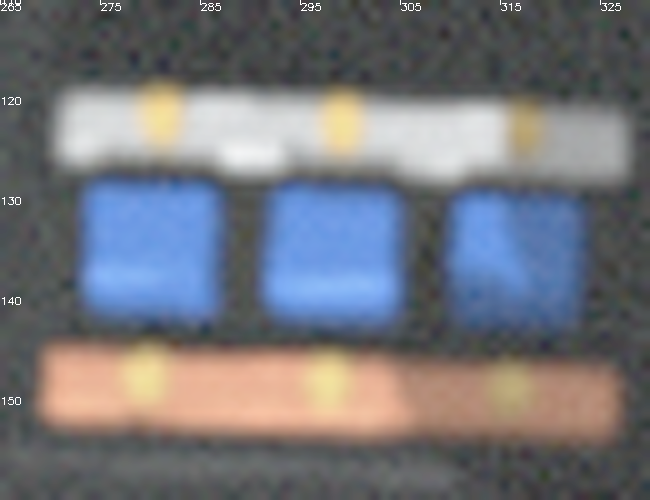

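```bash
cat > ax.py <<'E'
from plan import *
from scipy.ndimage import map_coordinates, gaussian_filter1d
def line(p,s): # axis: w,t,M -> point at axial coordinate s
    x0,y0,w,t=p; v=Ro.from_euler('ZY',[w,t]).apply([s,0,42]); return v+[x0,y0,105]
def edges(f,n,p0,smin,smax,r,N=12,tol=3,dbg=0):
    I=cv2.imread(f).astype(float); out=[]
    a,b=proj(n,line(p0,smin)),proj(n,line(p0,smax)); d=(b-a)/np.linalg.norm(b-a); nn=np.array([-d[1],d[0]])
    for k in range(N):
        s=smin+(smax-smin)*k/(N-1); c=proj(n,line(p0,s))
        o,_=ray(n,(0,0)); sc=454. if n=="side" else 487.
        rp=r*sc/np.linalg.norm(line(p0,s)-o)
        for sg in(1,-1):
            q=np.arange(rp-tol,rp+tol,.1); P=c[:,None]+sg*nn[:,None]*q
            g=sum(np.abs(np.gradient(gaussian_filter1d(map_coordinates(I[:,:,ch],[P[1],P[0]],order=1),6)))for ch in range(3))
            j=int(g[3:-3].argmax())+3
            if 4<j<len(q)-5 and g[j]>4: out.append((s,sg,P[:,j],r,q[j]-rp,g[j],n))
    return out
def dist(o,d,a,u):
    c=np.cross(d,u); return abs((a-o)@c)/np.linalg.norm(c)
def fitaxis(E,p0):
    from scipy.optimize import least_squares
    def res(p):
        a=line(p,0);u=line(p,1)-a;R=[]
        for s,sg,px,r,_,_,n in E:
            o,dd=ray(n,px); R.append(dist(o,dd,a,u)-r)
        return np.array(R+list((np.array(p[:2])-[563.5,-28.5])/3)) if WEAK else np.array(R)
    return least_squares(res,p0,loss='soft_l1')
WEAK=True
E
python3 -c "
from ax import *
p=np.array([563.5,-28.5,.31,.405])
for it in range(3):
    Et=edges('pics/t16.png','top',p,0,50,14)+edges('pics/t16.png','top',p,68,90,18,6)
    Es=edges('pics/s16.png','side',p,-45,50,14)+edges('pics/s16.png','side',p,68,90,18,6)
    r=fitaxis(Et+Es,p); p=r.x; print(p,len(Et),len(Es))
for e,q in zip(Et+Es,r.fun): print(e[6],round(e[0]),e[1],e[2].round(1),e[3],round(e[4],2),round(e[5],1),'res',round(q,2))
F=[('top',(297.85,132.35)),('side',(201.3,266.4))]
a=line(p,0);u=line(p,1)-a
for n,uv in F:
    o,d=ray(n,uv); c=np.cross(d/np.linalg.norm(d),u);print(n,'miss of fuse ray from axis',(o-a)@c/np.linalg.norm(c))
k=(58-a[2])/u[2];print('axis at z58',a+k*u)
"
```

```text
[566.3848 -26.128    0.2941   0.3997] 23 21Traceback (most recent call last):
  File "<string>", line 7, in <module>
    r=fitaxis(Et+Es,p); p=r.x; print(p,len(Et),len(Es))
  File "ax.py", line 27, in fitaxis
    return least_squares(res,p0,loss='soft_l1')
    return func(*args, **kwargs)
    result = trf(vector_fun.fun, vector_fun.jac, x0, f0, J0, lb, ub, ftol, xtol,
                 gtol, max_nfev, x_scale, loss_function, tr_solver,
                 tr_options.copy(), verbose, callback=callback_wrapped)
    return trf_no_bounds(
        fun, jac, x0, f0, J0, ftol, xtol, gtol, max_nfev, x_scale,
        loss_function, tr_solver, tr_options, verbose, callback=callback)
    J = jac(x)
    self._update_jac()
    ~~~~~~~~~~~~~~~~^^
    self.J = self.jac_wrapped(xp_copy(self.x), f0=self.f)
             ~~~~~~~~~~~~~~~~^^^^^^^^^^^^^^^^^^^^^^^^^^^^
    J, dct = approx_derivative(
             ~~~~~~~~~~~~~~~~~^
        self.fun,
        ^^^^^^^^^
    ...<2 lines>...
        **self.finite_diff_options,
        ^^^^^^^^^^^^^^^^^^^^^^^^^^^
    )
    ^
    J, _nfev = _dense_difference(fun_wrap
[... 309 characters left out ...]
               ^^^^^^^
    f = np.atleast_1d(self.fun(x, *self.args, **self.kwargs))
                      ~~~~~~~~^^^^^^^^^^^^^^^^^^^^^^^^^^^^^^
    return np.atleast_1d(self.fun(x))
                         ~~~~~~~~^^^
    return self.f(x, *self.args, **self.kwargs)
           ~~~~~~^^^^^^^^^^^^^^^^^^^^^^^^^^^^^^
  File "ax.py", line 25, in res
    o,dd=ray(n,px); R.append(dist(o,dd,a,u)-r)
         ~~~^^^^^^
  File "h.py", line 6, in ray
    K,E=cam(n); d=np.linalg.inv(K)@[uv[0],uv[1],1.]; d=np.array([d[0],-d[1],-d[2]])
        ~~~^^^
  File "h.py", line 4, in cam
    c=calibration(n); return np.array(c["K"]),np.array(c["extrinsics"])
ValueError: time passes only in moves, steps and waits
```

```bash
python3 - <<'E'
s=open('h.py').read().replace("import numpy as np,cv2","import numpy as np,cv2,functools",1).replace("def cam(n):","@functools.lru_cache(None)\ndef cam(n):",1)
open('h.py','w').write(s)
s=open('ax.py').read().replace("WEAK=True","WEAK=False"); open('ax.py','w').write(s)
E
cat > run.py <<'E'
import sys
from ax import *
def run(tf,sf,p=(563.5,-28.5,.31,.405),v=1,bad=()):
    p=np.array(p)
    for it in range(4):
        Et=edges(tf,'top',p,0,50,14)+edges(tf,'top',p,68,90,18,6)
        Es=edges(sf,'side',p,-45,50,14)+edges(sf,'side',p,68,90,18,6)
        r=fitaxis(Et+Es,p); p=r.x; print(p,len(Et),len(Es))
    if v:
        for e,q in zip(Et+Es,r.fun): print(e[6],round(e[0]),e[1],e[2].round(1),e[3],round(e[5],1),'res',round(q,2))
    F=[('top',(297.85,132.35)),('side',(201.3,266.4))]
    a=line(p,0);u=line(p,1)-a
    for n,uv in F:
        o,d=ray(n,uv); c=np.cross(d/np.linalg.norm(d),u);print(n,'miss mm',(o-a)@c/np.linalg.norm(c))
    k=(58-a[2])/u[2];print('axis at z58',a+k*u,'cradle pt',a)
if __name__=="__main__": run(sys.argv[1],sys.argv[2])
E
python3 run.py pics/t16.png pics/s16.png
```

```text
[567.463  -25.3768   0.2889   0.4062] 23 21
[567.5284 -25.3496   0.2995   0.3913] 21 26
[567.6418 -25.1866   0.2993   0.3911] 23 25
[567.6283 -25.152    0.2988   0.3912] 23 25
top 0 1 [324.4 200.6] 14 5.1 res 1.2
top 5 1 [323.9 198.9] 14 4.6 res 1.19
top 9 1 [323.5 197.3] 14 5.3 res 1.19
top 9 -1 [309.3 201.1] 14 7.7 res 0.94
top 14 -1 [309.1 199.4] 14 9.7 res 0.52
top 18 -1 [308.4 197.8] 14 7.7 res 1.14
top 23 -1 [306.9 196.4] 14 6.5 res 3.42
top 41 -1 [304.8 190. ] 14 4.8 res 4.07
top 45 1 [319.4 184.2] 14 4.1 res 0.54
top 45 -1 [306.8 187.7] 14 7.4 res -1.16
top 50 -1 [306.  186.2] 14 7.2 res -0.32
top 68 1 [319.  175.9] 18 8.0 res 0.47
top 68 -1 [303.9 180. ] 18 7.4 res -3.35
top 72 1 [318.3 174.4] 18 6.8 res -0.18
top 72 -1 [301.7 179. ] 18 8.2 res 0.68
top 77 1 [317.3 173.1] 18 5.1 res -1.25
top 77 -1 [301.6 177.4] 18 8.8 res 0.04
top 81 1 [317.5 171.4] 18 5.5 res 0.02
top 81 -1 [300.  176.2] 18 4.7 res 2.81
top 86 1 [317.6 169.8] 18 6.0 res 1.29
top 86 -1 [300.9 174.4] 18 7.2 res -0.19
top 90 1 [317.  168.3] 18 7.3 res 0.86
top 90 -1 [300.2 172.9] 18 10.9 res 0.45
side -45 -1 
[... 464 characters left out ...]
.5] 14 7.2 res 3.91
side 50 1 [263.  231.5] 14 5.1 res -0.95
side 50 -1 [267.8 243. ] 14 8.7 res -0.54
side 68 1 [254.6 232.6] 18 8.3 res -0.4
side 68 -1 [261.1 248.3] 18 8.4 res 0.47
side 72 1 [252.7 233.3] 18 8.6 res -0.2
side 72 -1 [259.2 248.9] 18 10.4 res 0.03
side 77 1 [250.9 234.1] 18 7.0 res -0.21
side 77 -1 [257.2 249.4] 18 8.7 res -0.61
side 81 1 [248.9 234.6] 18 10.6 res 0.42
side 86 1 [247.1 235.5] 18 12.1 res -0.02
side 86 -1 [253.  249.7] 18 4.9 res -3.4
side 90 1 [245.3 236.3] 18 11.9 res -0.03
side 90 -1 [251.5 251.4] 18 8.9 res -1.28
top miss mm -0.4511117338300107
side miss mm -5.474998255880225
axis at z58 [781.7849  40.8242  58.    ] cradle pt [582.9338 -20.4368 143.8267]
```

```bash
python3 -c "
from h import *
np.set_printoptions(precision=1,suppress=True)
t=lambda x,y:((x+.5)/10-.5+265,(y+.5)/10-.5+110); s=lambda x,y:((x+.5)/9-.5+180,(y+.5)/9-.5+240)
for nm,a,b in(('+x-y',(402,183),(163,192)),('+x+y',(262,183),(131,280)),('-x-y',(402,272),(262,200)),('-x+y',(262,272),(228,295)),('-x+y bot',(262,326),(240,330))):
    P=onz('top',t(*a),58);Q=onz('side',s(*b),58);print(nm,P,Q,'proj',proj('side',P),'pick',s(*b),tri(s(*b),t(*a)))
"
```

```text
+x-y [783.7  22.9  58. ] [778.6  22.5  58. ] proj [195.4 260.8] pick (197.66666666666666, 260.8888888888889) (array([780.6,  22.7,  59.1]), np.float64(4.64721512906913))
+x+y [781.6  55.   58. ] [776.9  51.1  58. ] proj [191.4 271.8] pick (194.11111111111111, 270.6666666666667) (array([777. ,  54.4,  62.9]), np.float64(4.380639719804155))
-x-y [761.8  21.3  58. ] [753.7  21.5  58. ] proj [205.2 261.3] pick (208.66666666666666, 261.77777777777777) (array([757.4,  21.1,  58.9]), np.float64(7.441137275083669))
-x+y [759.7  53.3  58. ] [752.3  52.3  58. ] proj [201.4 272.3] pick (204.88888888888889, 272.3333333333333) (array([755.1,  52.9,  60.1]), np.float64(6.856542587750345))
-x+y bot [746.6  52.3  58. ] [746.   62.5  58. ] proj [207.4 272.6] pick (206.22222222222223, 276.22222222222223) (array([751.1,  53.4,  46.6]), np.float64(0.36449798557131824))
```

```bash
python3 -c "
from ax import *
p=np.array([567.6283,-25.152,.2988,.3912])
def miss(p):
    a=line(p,0);u=line(p,1)-a;r=[]
    for n,uv in [('top',(297.85,132.35)),('side',(201.3,266.4))]:
        o,d=ray(n,uv); c=np.cross(d/np.linalg.norm(d),u);r.append((o-a)@c/np.linalg.norm(c))
    return np.array(r)
m=miss(p);J=np.c_[(miss(p+[0,0,.01,0])-m)/.01,(miss(p+[0,0,0,.01])-m)/.01];print(m,J,np.linalg.solve(J,-m))
"

```

```text
[-0.4615 -5.4848] [[210.5281  13.9465]
 [140.6412 153.677 ]] [-0.0002  0.0359]
```

Emit:
move_arm(commands=[[[-0.15, 0, 0, 0, 40], [-0.3, 0, 0, 0, 40], [-0.45, 0, 0.02, 0, 40], [-0.5, 0, 0.1, 0, 40], [-0.5, 0, 0.18, 0, 40], [-0.5, 0, 0.26, 0, 40], [-0.5, 0, 0.32, 0, 40], [-0.5, 0, 0.32, 0, 40]]])

```text
t: 25.48
eef_pos: [481.1, -53.5, 187.1]
tcp_rot: [-0.155, 0.988, 0.001, -0.002]
force: [-0.0, -0.7, 0.6]
width: 0.452
```

Emit:
move_arm(commands=[[[0, 0, 0, 0, 25], [0, 0, 0, 0, 15], [0, 0, 0, 0, 8], [0, 0, 0, 0, 5], [0, 0, 0, 0, 5]]], force=20)

```text
t: 26.1
eef_pos: [481.6, -54.7, 189.3]
tcp_rot: [-0.155, 0.988, -0.0, 0.0]
force: [-1.1, 0.7, 3.7]
width: 0.137
```

```bash
python3 -c "
from plan import *
cadd([-.5,0,.32,0])
s=get_state();print(s['eef_pos'],s['force'],s['width']*88.1,s['t'],chain())
plan(.3,.395,.302,.423,3)
"

```

```text
[481.5508 -54.6539 189.3078] [-1.0747  0.706   3.7344] 12.092949660986983 26.1 (array([481.265 , -54.6007, 188.764 ]), np.float64(3.452478242934661))
[-0.0032, -0.0002, -0.0027, -0.0008]
[-0.0064, -0.0005, -0.0054, -0.0017]
[-0.0096, -0.0007, -0.008, -0.0025]
```

Emit:
move_arm(commands=[[[-0.004, 0, -0.003, 0, 5], [-0.008, -0.0005, -0.006, -0.001, 5], [-0.0115, -0.001, -0.0095, -0.0025, 5], [-0.0115, -0.001, -0.0095, -0.0025, 5]]], force=20)

```text
t: 26.6
eef_pos: [483.1, -54.0, 190.7]
tcp_rot: [-0.156, 0.988, 0.0, -0.002]
force: [-5.1, -1.8, 1.6]
width: 0.13
```

Emit:
move_arm(commands=[[[0, 0, 0, 0, 14], [0, 0, 0, 0, 20], [0, 0, 0, 0, 30], [0, 0, 0, 0, 40], [0, 0, 0, 0, 40]]], force=10)

```text
t: 27.22
eef_pos: [484.5, -53.8, 191.6]
tcp_rot: [-0.156, 0.988, 0.0, -0.0]
force: [0.3, -0.4, 0.5]
width: 0.449
```

Emit:
move_arm(commands=[[[0, 0, -0.05, 0, 40], [0, 0, -0.12, 0, 40], [0.1, 0, -0.25, 0, 40], [0.25, 0, -0.32, 0, 40], [0.4, 0, -0.32, 0, 40], [0.5, 0, -0.32, 0, 40], [0.5, 0, -0.32, 0, 40]]])

```text
t: 28.1
eef_pos: [341.5, -100.6, 288.9]
tcp_rot: [-0.155, 0.988, -0.001, 0.001]
force: [0.8, -0.3, -0.4]
width: 0.457
```

```bash
python3 -c "
from plan import *
cadd([-0.0115,-0.001,-0.0095,-.0025],[.5,0,-.32,0])
a=[snapshot('side')[:,:,::-1].astype(float) for _ in range(6)];b=[snapshot('top')[:,:,::-1].astype(float) for _ in range(6)]
cv2.imwrite('pics/s17.png',np.mean(a,0));cv2.imwrite('pics/t17.png',np.mean(b,0))
print(get_state()['t'])
from run import run
run('pics/t17.png','pics/s17.png',v=1)
crop('pics/z5.png','pics/s17.png',185,195,335,305,5)
"

```

```text
28.7
[567.0635 -25.592    0.2911   0.4112] 23 23
[566.3909 -26.0339   0.2982   0.4021] 23 26
[567.6336 -25.3772   0.2937   0.4092] 23 26
[567.9819 -24.7472   0.2942   0.4055] 22 25
top 0 1 [324.2 200.4] 14 5.2 res 1.04
top 5 1 [323.5 198.8] 14 5.3 res 0.63
top 9 1 [323.4 197.1] 14 5.0 res 1.25
top 9 -1 [309.4 200.9] 14 8.6 res 0.46
top 14 -1 [309.1 199.2] 14 9.3 res 0.25
top 18 -1 [308.3 197.6] 14 7.0 res 1.07
top 23 -1 [306.7 196.3] 14 6.3 res 3.56
top 41 -1 [304.9 189.9] 14 4.8 res 3.79
top 45 -1 [306.8 187.7] 14 7.3 res -1.03
top 50 -1 [306.1 186.2] 14 7.7 res -0.41
top 68 1 [319.  176.1] 18 8.2 res 0.33
top 68 -1 [303.9 180.1] 18 6.9 res -3.23
top 72 1 [318.2 174.7] 18 6.2 res -0.53
top 72 -1 [301.8 179.1] 18 8.2 res 0.58
top 77 1 [317.9 173.2] 18 5.6 res -0.11
top 77 -1 [301.5 177.6] 18 9.9 res 0.37
top 81 1 [317.7 171.6] 18 5.2 res 0.31
top 81 -1 [300.1 176.4] 18 5.6 res 2.71
top 86 1 [317.6 170.1] 18 5.6 res 0.94
top 86 -1 [301.1 174.5] 18 7.0 res -0.29
top 90 1 [317.2 168.6] 18 7.6 res 0.94
top 90 -1 [300.3 173.2] 18 11.3 res 0.56
side -45 -1 [308.2 225.8] 14 5.3 res -1.38
si
[... 548 characters left out ...]
.5 233.1] 18 9.7 res -0.82
side 68 -1 [261.1 248.6] 18 9.0 res 0.44
side 72 1 [252.6 233.6] 18 6.9 res 0.0
side 72 -1 [259.3 249.3] 18 9.5 res 0.44
side 77 1 [250.6 234.1] 18 5.4 res 0.62
side 77 -1 [257.3 249.7] 18 9.8 res -0.41
side 81 1 [248.8 234.9] 18 9.4 res 0.6
side 86 1 [247.1 235.9] 18 11.3 res -0.06
side 86 -1 [253.2 250.3] 18 4.7 res -2.75
side 90 1 [245.3 236.7] 18 11.0 res -0.08
side 90 -1 [251.6 251.6] 18 8.3 res -1.48
top miss mm -0.9758344582357592
side miss mm -3.8817992889756456
axis at z58 [774.6752  37.8691  58.    ] cradle pt [583.8371 -19.944  143.5945][ WARN:0@27.421] global loadsave.cpp:1063 imwrite_ Unsupported depth image for selected encoder is fallbacked to CV_8U.
```

View pics/z5.png

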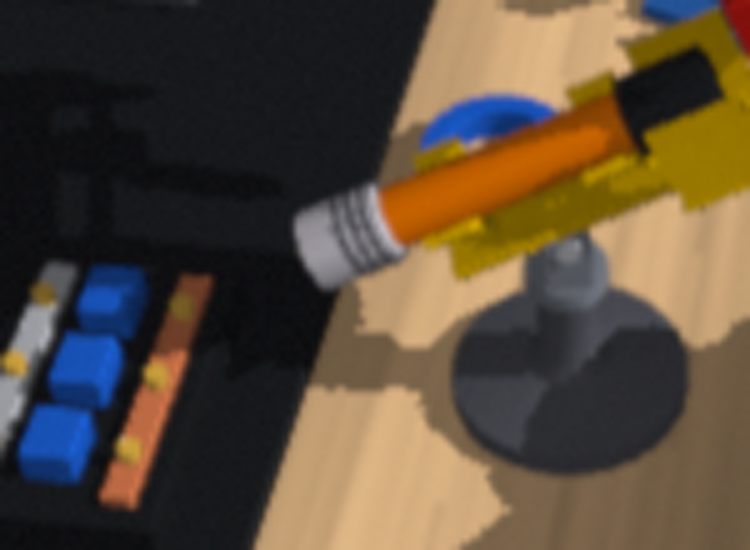

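```bash
cat > run2.py <<'E'
import sys
from ax import *
def run(tf,sf,p=(567.5,-25.2,.297,.405)):
    p=np.array(p)
    for it in range(6):
        Et=edges(tf,'top',p,-12,50,14,30,2.5)+edges(tf,'top',p,60,84,18,14,2.5)
        Es=edges(sf,'side',p,-30,50,14,40,2.5)+edges(sf,'side',p,60,84,18,14,2.5)
        E=Et+Es
        if it>1: # drop outliers w.r.t. previous fit
            a=line(p,0);u=line(p,1)-a
            E=[e for e in E if abs(dist(*ray(e[6],e[2]),a,u)-e[3])<(2 if it<4 else 1.2)]
        r=fitaxis(E,p); p=r.x
    nt=[sum(e[6]==n and e[1]==sg and e[3]==rr for e in E) for n in('top','side') for rr in(14,18) for sg in(1,-1)]
    print(p.round(4),nt,'rms',np.sqrt(np.mean(r.fun**2)).round(2))
    a=line(p,0);u=line(p,1)-a
    for n,uv in [('top',(297.85,132.35)),('side',(201.3,266.4))]:
        o,d=ray(n,uv); c=np.cross(d/np.linalg.norm(d),u);print(n,'miss mm',(o-a)@c/np.linalg.norm(c))
    k=(58-a[2])/u[2];print('axis at z58',(a+k*u).round(1))
    for F in((771,37.7,58),(764,33.5,58),(768,37,58)):
        d=np.cross(np.array(F)-a,u);print(F,'dist',np.linalg.norm(d).round(1))
    return p,E
if __name__=="__main__": run(sys.argv[1],sys.argv[2])
E
python3 run2.py pics/t17.png pics/s17.png; python3 run2.py pics/t16.png pics/s16.png
```

```text
[565.258  -26.993    0.3098   0.3924] [11, 6, 10, 5, 25, 6, 14, 12] rms 0.56
top miss mm 0.9246321257521741
side miss mm -3.657798064776399
axis at z58 [778.   41.1  58. ]
(771, 37.7, 58) dist 3.2
(764, 33.5, 58) dist 6.7
(768, 37, 58) dist 4.2
[564.5511 -27.9208   0.3185   0.3781] [11, 2, 9, 6, 22, 7, 13, 12] rms 0.53
top miss mm 1.924171294292734
side miss mm -4.810771540215302
axis at z58 [785.   44.8  58. ]
(771, 37.7, 58) dist 6.2
(764, 33.5, 58) dist 9.6
(768, 37, 58) dist 7.2
```

```bash
python3 -c "
from plan import *
plan(.308,.395,.302,.431,3)
"
```

```text
[-0.0041, 0.0006, -0.0035, 0.0025]
[-0.0082, 0.0011, -0.0069, 0.0051]
[-0.0124, 0.0016, -0.0103, 0.0076]
```

Emit:
move_arm(commands=[[[-0.15, 0, 0, 0, 40], [-0.3, 0, 0, 0, 40], [-0.45, 0, 0.02, 0, 40], [-0.5, 0, 0.1, 0, 40], [-0.5, 0, 0.18, 0, 40], [-0.5, 0, 0.26, 0, 40], [-0.5, 0, 0.32, 0, 40], [-0.5, 0, 0.32, 0, 40]]])

```text
t: 29.7
eef_pos: [483.3, -53.7, 190.1]
tcp_rot: [-0.156, 0.988, 0.001, -0.002]
force: [-3.1, -1.5, -1.0]
width: 0.456
```

Emit:
move_arm(commands=[[[0, 0, 0, 0, 25], [0, 0, 0, 0, 15], [0, 0, 0, 0, 8], [0, 0, 0, 0, 5], [0, 0, 0, 0, 5]]], force=20)

```text
t: 30.32
eef_pos: [485.0, -53.7, 192.1]
tcp_rot: [-0.156, 0.988, -0.0, 0.001]
force: [-0.2, 1.8, 3.8]
width: 0.136
```

```bash
python3 -c "
from plan import *
cadd([-.5,0,.32,0])
s=get_state();print(s['eef_pos'],s['force'],s['width']*88.1,s['t'],chain())"
```

```text
[485.0201 -53.6668 192.0876] [-0.2366  1.7893  3.7599] 11.943795533777374 30.325 (array([484.6414, -53.831 , 191.614 ]), np.float64(3.4544417383431547))
```

Emit:
move_arm(commands=[[[-0.004, 0.0005, -0.0035, 0.0025, 5], [-0.008, 0.001, -0.007, 0.005, 5], [-0.0125, 0.0015, -0.0105, 0.0075, 5], [-0.0125, 0.0015, -0.0105, 0.0075, 5], [-0.0125, 0.0015, -0.0105, 0.0075, 5]]], force=20)

```text
t: 30.95
eef_pos: [487.7, -52.3, 194.4]
tcp_rot: [-0.153, 0.988, 0.0, -0.001]
force: [-3.4, -1.9, -3.0]
width: 0.131
```

Emit:
move_arm(commands=[[[0, 0, 0, 0, 14], [0, 0, 0, 0, 20], [0, 0, 0, 0, 30], [0, 0, 0, 0, 40], [0, 0, 0, 0, 40]]], force=10)

```text
t: 31.58
eef_pos: [488.2, -52.2, 194.8]
tcp_rot: [-0.153, 0.988, -0.0, 0.0]
force: [1.1, -0.5, 0.8]
width: 0.45
```

Emit:
move_arm(commands=[[[0, 0, -0.05, 0, 40], [0, 0, -0.12, 0, 40], [0.1, 0, -0.25, 0, 40], [0.25, 0, -0.32, 0, 40], [0.4, 0, -0.32, 0, 40], [0.5, 0, -0.32, 0, 40], [0.5, 0, -0.32, 0, 40]]])

```text
t: 32.45
eef_pos: [344.5, -98.1, 292.0]
tcp_rot: [-0.152, 0.988, -0.001, 0.001]
force: [0.0, -0.2, -0.6]
width: 0.453
```

```bash
python3 -c "
from plan import *
cadd([-0.0125,0.0015,-0.0105,.0075],[.5,0,-.32,0])
a=[snapshot('side')[:,:,::-1].astype(float) for _ in range(6)];b=[snapshot('top')[:,:,::-1].astype(float) for _ in range(6)]
cv2.imwrite('pics/s18.png',np.mean(a,0).astype(np.uint8));cv2.imwrite('pics/t18.png',np.mean(b,0).astype(np.uint8))
print(get_state()['t'])
from run2 import run
p,E=run('pics/t18.png','pics/s18.png')
a=line(p,0);u=line(p,1)-a
for n in('side','top'):
    I=cv2.imread('pics/%s18.png'%n[0]);I=cv2.resize(I,None,fx=4,fy=4,interpolation=cv2.INTER_CUBIC)
    q=[tuple(int(v) for v in (proj(n,a+s*u)+.5)*4) for s in(93,260)]
    cv2.line(I,q[0],q[1],(0,255,0),1)
    for e in E:
        if e[6]==n: cv2.circle(I,tuple(int(v) for v in (e[2]+.5)*4),1,(255,0,255),-1)
    x,y=((180,190) if n=='side' else (250,100)); cv2.imwrite('pics/o_%s.png'%n,I[y*4:(y+130)*4,x*4:(x+(150 if n=='side' else 100))*4])
"

```

```text
33.05
[566.0001 -26.3972   0.3046   0.407 ] [10, 7, 10, 5, 31, 5, 14, 13] rms 0.57
top miss mm 0.338440799164315
side miss mm -2.160617335045229
axis at z58 [771.2  38.1  58. ]
(771, 37.7, 58) dist 0.4
(764, 33.5, 58) dist 4.0
(768, 37, 58) dist 1.4Traceback (most recent call last):
  File "<string>", line 9, in <module>
    a=line(p,0);u=line(p,1)-a
      ^^^^
NameError: name 'line' is not defined. Did you mean: 'slice'?
```

```bash
cat > ov.py <<'E'
from run2 import *
p,E=run('pics/t18.png','pics/s18.png')
a=line(p,0);u=line(p,1)-a
for n in('side','top'):
    I=cv2.imread('pics/%s18.png'%n[0]);I=cv2.resize(I,None,fx=5,fy=5,interpolation=cv2.INTER_CUBIC)
    I=(255*(I/255.)**.6).astype(np.uint8)
    q=[tuple(int(v) for v in (proj(n,a+s*u)+.5)*5) for s in(93,230)]
    cv2.line(I,q[0],q[1],(0,255,0),1)
    for e in E:
        if e[6]==n: cv2.circle(I,tuple(int(v) for v in (e[2]+.5)*5),1,(255,0,255),-1)
    F=(201.3,266.4) if n=='side' else (297.85,132.35)
    cv2.circle(I,tuple(int((v+.5)*5) for v in F),3,(0,0,255),1)
    x,y=((180,195) if n=='side' else (260,105)); cv2.imwrite('pics/o_%s.png'%n,I[y*5:(y+110)*5,x*5:(x+(155 if n=='side' else 90))*5])
E
python3 ov.py
```

```text
[566.0001 -26.3972   0.3046   0.407 ] [10, 7, 10, 5, 31, 5, 14, 13] rms 0.57
top miss mm 0.338440799164315
side miss mm -2.160617335045229
axis at z58 [771.2  38.1  58. ]
(771, 37.7, 58) dist 0.4
(764, 33.5, 58) dist 4.0
(768, 37, 58) dist 1.4
```

View pics/o_side.png

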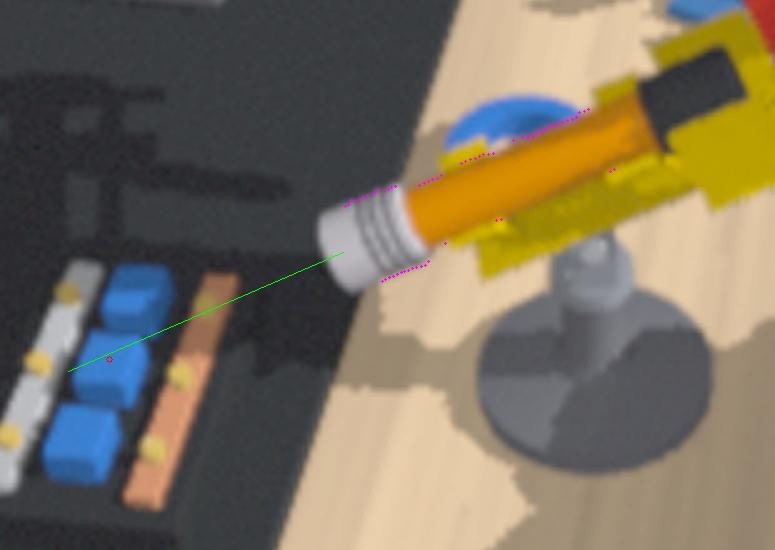

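View pics/o_top.png

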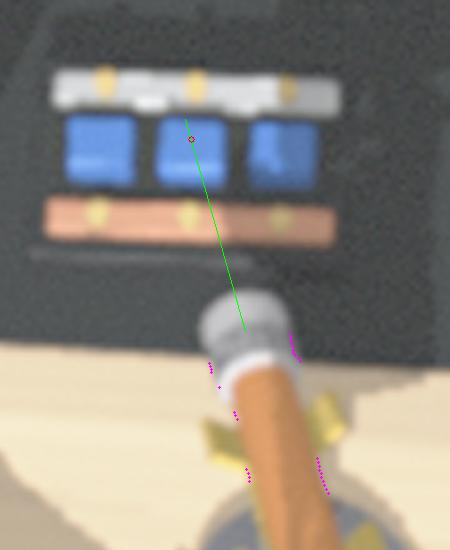

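Emit:
move_arm(commands=[[[-0.15, 0, 0, 0, 40], [-0.3, 0, 0, 0, 40], [-0.45, 0, 0.02, 0, 40], [-0.5, 0, 0.1, 0, 40], [-0.5, 0, 0.18, 0, 40], [-0.5, 0, 0.26, 0, 40], [-0.5, 0, 0.32, 0, 40], [-0.5, 0, 0.32, 0, 40]]])

```text
t: 34.05
eef_pos: [487.3, -52.1, 193.5]
tcp_rot: [-0.153, 0.988, 0.0, -0.001]
force: [1.0, 0.2, 0.4]
width: 0.454
```

Emit:
move_arm(commands=[[[0, 0, 0, 0, 25], [0, 0, 0, 0, 15], [0, 0, 0, 0, 8], [0, 0, 0, 0, 5], [0, 0, 0, 0, 5]]], force=20)

```text
t: 34.67
eef_pos: [488.3, -52.3, 195.1]
tcp_rot: [-0.153, 0.988, -0.0, 0.0]
force: [0.1, 0.1, 2.1]
width: 0.135
```

Emit:
move_arm(commands=[[[-0.003, 0, -0.0025, 0, 5], [-0.006, 0, -0.005, 0, 5], [-0.0087, 0, -0.0072, 0, 5], [-0.0087, 0, -0.0072, 0, 5], [-0.0087, 0, -0.0072, 0, 5]]], force=20)

```text
t: 35.3
eef_pos: [490.1, -51.5, 196.6]
tcp_rot: [-0.153, 0.988, 0.0, -0.001]
force: [-3.8, -2.1, -2.2]
width: 0.132
```

Emit:
move_arm(commands=[[[0, 0, 0, 0, 14], [0, 0, 0, 0, 20], [0, 0, 0, 0, 30], [0, 0, 0, 0, 40], [0, 0, 0, 0, 40]]], force=10)

```text
t: 35.92
eef_pos: [490.7, -51.4, 197.0]
tcp_rot: [-0.153, 0.988, -0.0, 0.0]
force: [-1.3, 0.1, -0.7]
width: 0.456
```

Emit:
move_arm(commands=[[[0, 0, -0.05, 0, 40], [0, 0, -0.12, 0, 40], [0.1, 0, -0.25, 0, 40], [0.25, 0, -0.32, 0, 40], [0.4, 0, -0.32, 0, 40], [0.5, 0, -0.32, 0, 40], [0.5, 0, -0.32, 0, 40]]])

```text
t: 36.8
eef_pos: [346.9, -97.3, 294.2]
tcp_rot: [-0.152, 0.988, -0.001, 0.001]
force: [0.8, 0.2, 0.5]
width: 0.451
```

```bash
python3 -c "
from plan import *
a=[snapshot('side')[:,:,::-1].astype(float) for _ in range(6)];b=[snapshot('top')[:,:,::-1].astype(float) for _ in range(6)]
cv2.imwrite('pics/s19.png',np.mean(a,0).astype(np.uint8));cv2.imwrite('pics/t19.png',np.mean(b,0).astype(np.uint8))
print(get_state()['t'],get_state()['force'])"
sed -i 's/18.png/19.png/g' ov.py; python3 ov.py
```

```text
37.4 [-0.0651 -0.43    0.5068]
[565.0336 -27.0338   0.3086   0.3954] [11, 5, 10, 5, 29, 5, 14, 13] rms 0.58
top miss mm 0.7362221394655786
side miss mm -3.2897813853057634
axis at z58 [776.2  40.3  58. ]
(771, 37.7, 58) dist 2.4
(764, 33.5, 58) dist 6.0
(768, 37, 58) dist 3.5
```

View pics/o_side.png

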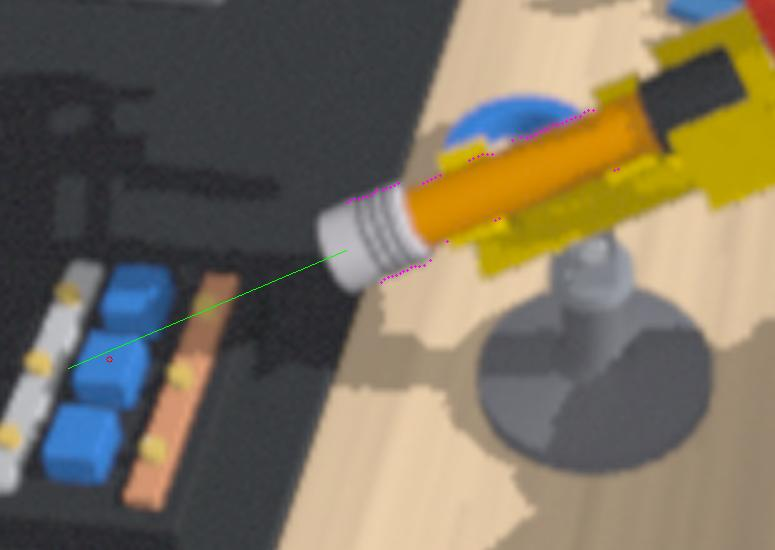

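View pics/t19.png

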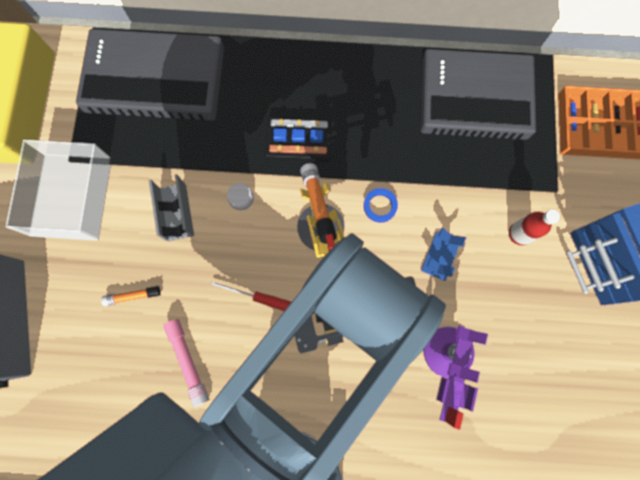

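```bash
python3 -c "
from ax import *
def g(f): return cv2.cvtColor(cv2.imread(f),cv2.COLOR_BGR2GRAY)
def track(n,A,B,box):
    x0,y0,x1,y1=box;a=cv2.resize(g(A),None,fx=8,fy=8,interpolation=cv2.INTER_CUBIC);b=cv2.resize(g(B),None,fx=8,fy=8,interpolation=cv2.INTER_CUBIC)
    T=a[y0*8:y1*8,x0*8:x1*8];m=cv2.matchTemplate(b[(y0-5)*8:(y1+5)*8,(x0-5)*8:(x1+5)*8],T,cv2.TM_CCOEFF_NORMED);_,s,_,l=cv2.minMaxLoc(m);return (np.array(l)/8-5).round(2),round(s,3)
for a,b in((16,17),(17,18),(18,19),(16,19)):
    print(a,b,'side rings',track('s','pics/s%d.png'%a,'pics/s%d.png'%b,(248,228,272,252)),'cap',track('s','pics/s%d.png'%a,'pics/s%d.png'%b,(306,202,332,222)),'top rings',track('t','pics/t%d.png'%a,'pics/t%d.png'%b,(298,166,322,186)),'fuse',track('s','pics/s%d.png'%a,'pics/s%d.png'%b,(185,245,212,292)))
p=np.array([564.5,-28,.305,.39])
for s in(75,-70):
  for dp in([0,0,0,.01],[0,0,.01,0]):
    print(s,dp,'side',proj('side',line(p+dp,s))-proj('side',line(p,s)),'top',proj('top',line(p+dp,s))-proj('top',line(p,s)))
"

```

```text
16 17 side rings (array([-0.12,  0.25]), 0.99) cap (array([-0.38, -0.12]), 0.995) top rings (array([0., 0.]), 0.995) fuse (array([0., 0.]), 0.998)
17 18 side rings (array([-0.12,  0.25]), 0.991) cap (array([-0.25, -0.12]), 0.995) top rings (array([0., 0.]), 0.999) fuse (array([0., 0.]), 0.999)
18 19 side rings (array([0., 0.]), 0.996) cap (array([0.  , 0.12]), 0.996) top rings (array([0., 0.]), 0.998) fuse (array([0., 0.]), 0.999)
16 19 side rings (array([-0.12,  0.5 ]), 0.988) cap (array([-0.62, -0.12]), 0.992) top rings (array([0., 0.]), 0.993) fuse (array([0., 0.]), 0.998)
75 [0, 0, 0, 0.01] side [-0.0101  0.2875] top [-0.0009  0.0878]
75 [0, 0, 0.01, 0] side [0.0295 0.2808] top [-0.3893  0.0928]
-70 [0, 0, 0, 0.01] side [-0.3109 -0.14  ] top [-0.0789 -0.3711]
-70 [0, 0, 0.01, 0] side [-0.0398 -0.155 ] top [ 0.2409 -0.059 ]
```

```bash
python3 -c "
from plan import *
cadd([-.5,0,.32,0],[-.0087,0,-.0072,0],[.5,0,-.32,0])
ct(481.4,-54.3,187,.308)
print(chain())
plan(.308,.4,.304,.42,4)
"

```

```text
row [-0.468   0.0002  0.3531 -0.0013] cmd [347.6 -96.8 292.9] -2.835 meas [347.7 -96.6 292.8] F [-0.1 -0.4  0.5] w 40.1 t 37.4
(array([347.5704, -96.7841, 292.924 ]), np.float64(3.448551252117674))
[-0.0017, 0.0003, -0.0014, 0.0013]
[-0.0034, 0.0006, -0.0029, 0.0025]
[-0.0051, 0.0009, -0.0043, 0.0038]
[-0.0069, 0.0011, -0.0057, 0.0051]
```

Emit:
move_arm(commands=[[[-0.15, 0, 0, 0, 40], [-0.3, 0, 0, 0, 40], [-0.43, 0, 0, 0, 40], [-0.468, 0, 0.06, 0, 40], [-0.468, 0, 0.16, 0, 40], [-0.468, 0, 0.27, 0, 40], [-0.468, 0, 0.353, 0, 40], [-0.468, 0, 0.353, 0, 40]]])

```text
t: 38.4
eef_pos: [480.0, -53.8, 185.1]
tcp_rot: [-0.153, 0.988, 0.001, -0.002]
force: [-0.3, -0.5, 0.7]
width: 0.453
```

Emit:
move_arm(commands=[[[0, 0, 0, 0, 25], [0, 0, 0, 0, 15], [0, 0, 0, 0, 8], [0, 0, 0, 0, 5], [0, 0, 0, 0, 5]]], force=45)

```text
t: 39.02
eef_pos: [481.8, -54.5, 187.9]
tcp_rot: [-0.153, 0.988, -0.0, 0.001]
force: [-2.6, 0.2, 6.0]
width: 0.133
```

```bash
python3 -c "
from plan import *
cadd([-.468,0,.353,0])
ct(481.4,-54.3,187,.308)
cv2.imwrite('pics/s20.png',snapshot('side')[:,:,::-1]);crop('pics/s20c.png','pics/s20.png',230,150,390,270,5)
"

```

```text
row [-0.      0.0002  0.0001 -0.0013] cmd [481.4 -54.4 187. ] -2.835 meas [481.8 -54.5 187.9] F [-2.6  0.2  6. ] w 11.7 t 39.025
```

View pics/s20c.png

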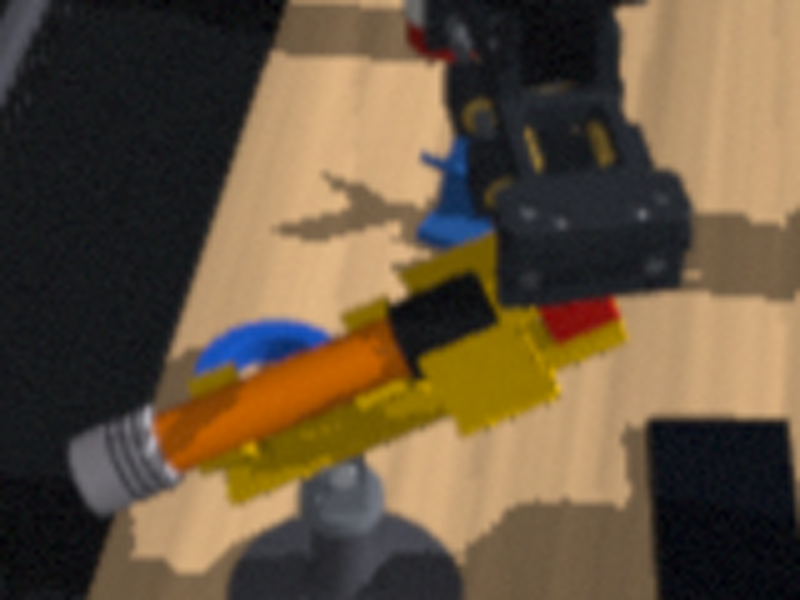

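Emit:
move_arm(commands=[[[-0.002, 0.0003, -0.002, 0.001, 5], [-0.005, 0.0007, -0.004, 0.003, 5], [-0.008, 0.0012, -0.007, 0.005, 5], [-0.008, 0.0012, -0.007, 0.005, 5], [-0.008, 0.0012, -0.007, 0.005, 5]]], force=45)

```text
t: 39.7
eef_pos: [482.5, -53.8, 188.5]
tcp_rot: [-0.151, 0.989, -0.0, -0.002]
force: [-5.5, -2.9, 2.1]
width: 0.131
```

```bash
cat > tr.py <<'E'
from ax import *
def g(f): return cv2.resize(cv2.cvtColor(cv2.imread(f),cv2.COLOR_BGR2GRAY),None,fx=16,fy=16,interpolation=cv2.INTER_CUBIC)
def track(a,b,box,k=16):
    x0,y0,x1,y1=box;T=a[y0*k:y1*k,x0*k:x1*k];m=cv2.matchTemplate(b[(y0-4)*k:(y1+4)*k,(x0-4)*k:(x1+4)*k],T,cv2.TM_CCOEFF_NORMED);_,s,_,l=cv2.minMaxLoc(m);return (np.array(l)/k-4).round(2)
def cmp(i,j,top=True):
    a,b=g('pics/s%d.png'%i),g('pics/s%d.png'%j)
    print(i,j,'side rings',track(a,b,(248,228,272,252)),'cap',track(a,b,(306,202,332,222)),end=' ')
    if top: print('top rings',track(g('pics/t%d.png'%i),g('pics/t%d.png'%j),(298,166,322,186)))
E
python3 -c "
from tr import *
cadd([-.008,.0012,-.007,.005])
s=get_state();print(s['force'],s['eef_pos'],s['t'])
cv2.imwrite('pics/s21.png',np.mean([snapshot('side')[:,:,::-1].astype(float) for _ in range(4)],0).astype(np.uint8))
cmp(19,20,0);cmp(19,21,0);cmp(16,19,0)
"
```

```text
[-5.5279 -2.8685  2.0509] [482.5211 -53.8094 188.5128] 39.7
19 20 side rings [-0.12 -0.44] cap [-0.25  0.12] 19 21 side rings [-0.31 -0.19] cap [-0.31  0.06] 16 19 side rings [-0.19  0.44] cap [-0.62 -0.06]
```

Emit:
move_arm(commands=[[[-0.0023, 0.0003, -0.002, 0.001, 5], [-0.0046, 0.0006, -0.004, 0.002, 5], [-0.007, 0.001, -0.006, 0.003, 5], [-0.007, 0.001, -0.006, 0.003, 5], [-0.007, 0.001, -0.006, 0.003, 5]]], force=45)

```text
t: 40.52
eef_pos: [483.3, -53.1, 189.4]
tcp_rot: [-0.15, 0.989, -0.0, -0.003]
force: [-7.5, -5.1, -0.5]
width: 0.131
```

```bash
python3 -c "
from tr import *
cadd([-.007,.001,-.006,.003])
s=get_state();print(s['force'],s['eef_pos'],s['t'])
cv2.imwrite('pics/s22.png',np.mean([snapshot('side')[:,:,::-1].astype(float) for _ in range(4)],0).astype(np.uint8))
cmp(19,22,0);cmp(21,22,0)
"
```

```text
[-7.534  -5.0552 -0.5496] [483.3102 -53.0923 189.3997] 40.525
19 22 side rings [-0.44  0.  ] cap [-0.62 -0.06] 21 22 side rings [-0.25  0.06] cap [-0.38 -0.06]
```

Emit:
move_arm(commands=[[[-0.002, 0, -0.002, 0, 5], [-0.004, 0, -0.004, 0, 5], [-0.004, 0, -0.004, 0, 5], [-0.004, 0, -0.004, 0, 5]]], force=45)

```text
t: 41.22
eef_pos: [483.8, -52.7, 189.9]
tcp_rot: [-0.15, 0.989, 0.0, -0.004]
force: [-6.5, -5.8, -3.6]
width: 0.127
```

Emit:
move_arm(commands=[[[0, 0, 0, 0, 14], [0, 0, 0, 0, 20], [0, 0, 0, 0, 30], [0, 0, 0, 0, 40], [0, 0, 0, 0, 40]]], force=10)

```text
t: 41.85
eef_pos: [486.2, -52.2, 192.2]
tcp_rot: [-0.15, 0.989, -0.0, -0.001]
force: [-4.5, -1.3, 3.6]
width: 0.453
```

Emit:
move_arm(commands=[[[0, 0, -0.05, 0, 40], [0, 0, -0.12, 0, 40], [0.1, 0, -0.25, 0, 40], [0.25, 0, -0.32, 0, 40], [0.4, 0, -0.32, 0, 40], [0.5, 0, -0.32, 0, 40], [0.5, 0, -0.32, 0, 40]]])

```text
t: 42.72
eef_pos: [343.2, -96.9, 289.4]
tcp_rot: [-0.149, 0.989, -0.001, 0.001]
force: [-0.1, 0.3, 0.4]
width: 0.453
```

```bash
python3 -c "
from tr import *
cadd([-.004,0,-.004,0],[.5,0,-.32,0])
a=[snapshot('side')[:,:,::-1].astype(float) for _ in range(6)];b=[snapshot('top')[:,:,::-1].astype(float) for _ in range(6)]
cv2.imwrite('pics/s23.png',np.mean(a,0).astype(np.uint8));cv2.imwrite('pics/t23.png',np.mean(b,0).astype(np.uint8))
print(get_state()['t'],get_state()['force'])
cmp(19,23);cmp(16,23)"
for i in 16 17 18 19 23; do python3 run2.py pics/t$i.png pics/s$i.png|head -4; done
```

```text
43.325 [-0.7483 -0.4936 -0.2751]
19 23 side rings [-0.19  0.44] cap [-0.5  -0.19] top rings [ 0.12 -0.06]
16 23 side rings [-0.38  0.88] cap [-1.19 -0.25] top rings [ 0.12 -0.06]
[564.5511 -27.9208   0.3185   0.3781] [11, 2, 9, 6, 22, 7, 13, 12] rms 0.53
top miss mm 1.924171294292734
side miss mm -4.810771540215302
axis at z58 [785.   44.8  58. ]
[565.258  -26.993    0.3098   0.3924] [11, 6, 10, 5, 25, 6, 14, 12] rms 0.56
top miss mm 0.9246321257521741
side miss mm -3.657798064776399
axis at z58 [778.   41.1  58. ]
[566.0001 -26.3972   0.3046   0.407 ] [10, 7, 10, 5, 31, 5, 14, 13] rms 0.57
top miss mm 0.338440799164315
side miss mm -2.160617335045229
axis at z58 [771.2  38.1  58. ]
[565.0336 -27.0338   0.3086   0.3954] [11, 5, 10, 5, 29, 5, 14, 13] rms 0.58
top miss mm 0.7362221394655786
side miss mm -3.2897813853057634
axis at z58 [776.2  40.3  58. ]
[564.8349 -27.5832   0.307    0.4133] [13, 3, 10, 7, 32, 6, 10, 14] rms 0.54
top miss mm 0.23041131473389698
side miss mm -0.9183274816815642
axis at z58 [766.7  36.4  58. ]
```

```bash
sed -i 's/19.png/23.png/g' ov.py; python3 ov.py >/dev/null
```

```text
(no output)
```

View pics/s23.png

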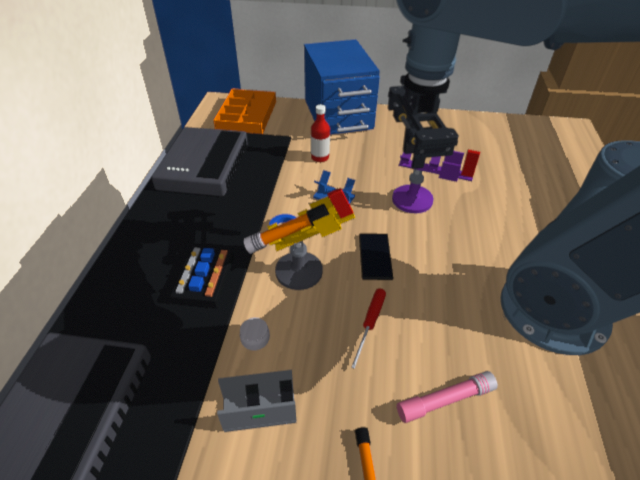

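View pics/o_top.png

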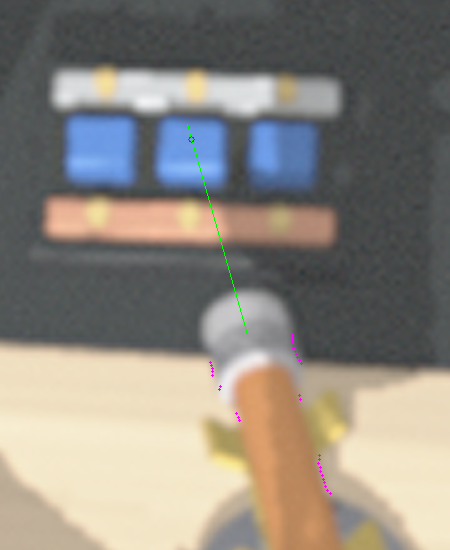

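The pictures show the torch lying in the cradle with its lens away from the fin. Its axis passes through the middle fuse (top pixel ~298,132), the loose things have not moved, and the gripper is clear. I'm handing the job in.

```bash
python3 -c "
from bench import *
print(finish_job())"
```

```text
the job is handed in; nothing more can be done
None
```

I lifted the torch out of the dock by its tail and laid it in the blue V-rest. There I let go, regripped it at mid-barrel and laid it in the yellow cradle with its lens away from the fin. I then swivelled and tilted the cradle by the fin, let go and backed off. I handed the job in at about 43 s.

**Aim:** In the last pictures the torch's axis passes within about 0.2 mm (top view) and 0.9 mm (side view) of where I marked the centre of the middle fuse. That puts swivel at about 0.31 rad in the world frame and tilt at about 0.41 rad.

**Other last checks:** The torch lies in the cradle, the loose things look unmoved in the pictures, and the gripper touches nothing. The largest force in the readings printed after my moves was about 10 N.

**What disagreed or failed:**
- The two cameras put the fuse about 7 mm apart along x, so the true miss could be a few mm.
- The tilt fit scattered by about 0.01 rad, so I also tracked picture shifts to judge how far the cradle had moved.
- Four small tilt corrections were needed. The pads slipped on the fin in the first three, and the third had no effect. I then regripped lower with 45 N, and the fourth worked.

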